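# Clip the order pad into its stand

### The job

Lift the stand's spring clip until it stays open, slide the white block of order slips into the stand under the cover until you feel it press snug and gently against the hidden stop at the back, then bring the clip back down so that it bears on the block and holds it. Keep hold of the clip on the way down: do not let it snap shut or ram anything, and leave the other things on the counter alone.

Things in the scene. Friction and masses are not known exactly. Their poses are not given: they have to be found in the camera images.
- order_stand: Low dark wooden order-pad stand, fixed to the counter, 135 x 100 mm. Origin on the counter under the middle of the place for the block; +x points into the stand (to stop and hinge), z up. Deck 86 mm wide, top at z = 14 mm, from x = -60 mm (open front edge, the block goes in here) to x = +75 mm. Home, the block's middle is at x = -9 to +7 mm, as the stop is set.
- stand_mouth (a point): Middle of the stand's mouth, at its x = +26 mm, at deck height. Side rails 73 mm apart inside run from x = +22 to +74 mm, with flared lead-ins from x = +9 mm (about 86 mm apart there); rail tops up to z = 36 mm. A cover over x = +26 to +74 mm, underside at z = 31.5 mm, top at 36.5 mm, spans the rails, so the block only goes in by sliding along the deck.
- back_stop: Fixed carrier, under the cover, of the stand's adjustable stop: a hard bar 70 mm wide with a soft 2 mm felt facing (under 0.5 N). Origin fixed at the stand's x = +54 mm, deck height (z = 14 mm); it tells nothing of the setting. The bar is tight, its hard face anywhere from x = +41 to +57 mm, new each time and out of sight: find it by feel. Press the block on it with 3 to 10 N for a moment, well below 25 N.
- clip (a joint): Brass wire clip hinged on the stand. Angle in rad: 0 = down on the empty deck (start), about 0.25 = resting on the block, 2.0 = fully open, past upright. Over-centre spring, dead centre 1.2 rad: drives it shut below, open above, torque 0.25 Nm at either end, nil there (4 N at the handle); it snaps if let go midway. Its lip, an 8 mm wire 55 mm from the axis, presses on the block.
- clip_handle (a point): Middle of the clip's round wooden handle, 11 mm thick, 64 mm long, along the stand's y, 60 mm from the hinge axis. At angle 0 it is 55.5 mm to the stand's -x of and 23 mm above the axis; it rises and swings to +x with growing angle (2.0 rad: 44 mm to +x, 41 mm above). The lip is 50 mm from it (straight below when shut, towards -x when open). Pinch it from above; it turns between the fingers.
- clip_hinge (a point): Middle of the clip's hinge axis, fixed on the stand at x = +55 mm, z = 46 mm; the axis is the stand's y.
- order_block: White block of order slips, plain flat box 100 x 70 x 14 mm, 0.14 kg, lying flat on the counter. Origin at the middle of its underside, x along the 100 mm side; either end may go in first. Can be gripped across its 70 mm width.
- pen: Bystander: black pen, 138 mm long, lying flat.
- wax_stamp: Bystander: dark turned stamp standing upright, 25 mm across, 78 mm high.
- desk_bell: Bystander: counter bell with a bright dome, 72 mm across, 52 mm high.
- ribbon_spool: Bystander: ribbon reel lying flat, 64 mm across, 20 mm high.
- pay_terminal: Bystander: black card terminal with keys, 150 x 62 x 24 mm, lying flat.
- sample_dish: Bystander: small white dish with three squares, 67 mm across, 16 mm high.
- bar_0: Bystander: wrapped chocolate bar, 150 x 69 x 12 mm, lying flat (not the order block).

How it is judged:
By the outcome, as a careful person would: the job done as asked, in the order asked, and still so for the second after the job is handed in, with the robot touching nothing.
It also fails if it takes over 72 s, if anything falls off the work surface, if the arm or the gripper's body presses on something with over 40 N, if the wrist force passes 120 N, or if a joint passes its speed limit or range.

### The arm

A 7-joint arm with a two-finger parallel gripper is mounted at the origin on a cart in front of the work surface, level with it; the furniture and walls round the work are solid. World frame = base frame: x ahead of the robot, y to its left, z up, the work surface at z = 0. Lengths are in m, angles in degrees, forces in N, time in s.
With the tool pointing down it reaches from about 0.4 to 0.875 m from the base axis. Payload 19.3 kg.
Tool frame: the origin (TCP) lies midway between the tips of the shut fingers; the grasp point (between the pads) lies behind it (robot.hold_point_z is the z of the grasp point in the tool frame, in m); z points along the fingers, y is the line along which they close (so a half turn about z gives the same grasp; the last joint's range is limited). The gripper opens to 85 mm and grips with 20 to 120 N. Pads are 22 mm wide; open, the fingers measure 114 mm over their backs; the gripper's body (76 mm by 85 mm) begins 54 mm behind the grasp point. The pads swing forward as they close: fully open they stand 13 mm farther back than shut.
Start: joints at [64.504, 29.874, -2.08, 91.645, 1.215, 58.505, -6.463], TCP at [0.229, -0.582, 0.231] pointing down, gripper open.
Joint ranges: [-166.77, 166.77], [-17.47, 122.26], [-85.68, 81.53], [9.62, 139.38], [-72.42, 252.41], [9.2, 110.78], [-144.41, 144.41]. Speed limits (degrees/s): [108.29, 108.29, 136.94, 136.94, 172.46, 172.46, 172.46].

### API

Orientations are given as a 3x3 rotation matrix whose columns are the frame's x, y, z axes.
In Python, from plant import robot, camera, get_calibration, recognise, mark_of gives the robot as it stands.
- The arm moves only by the tool arm_command, never from a script. Its argument "commands" is a list of rows, each an object with "xyz": the shift along the tool's x, y, z in mm, a list of three; "roll": the turn about the tool's z in rad. A call has 1 to 8 rows; each row shifts and turns the commanded pose from where the row before left it, along the tool's axes as they then stand; what a row does not reach is not made up. A row lasts 1/12 s, in which the tool goes at most 41.7 mm and 7.16 degrees, less where a joint would pass 70% of its speed; a pose out of reach is approached as far as the arm can. A call is refused whole if a number of a shift passes 41.7 or a number of a turn 0.125, either way. A call with a gripper value outside its range is refused whole. "fingers" is the closure, from 0 (fully open) to 1 (shut), set as the call begins (left out, the last holds). The fingers move at their own pace and stop on an object; "grip_force" is the grip in N (left out, the last holds). Time passes only in rows, so rows that do not move let the fingers close. It gives the time, the measured TCP pose, the force, the opening and the grip force at its end, in the units of the state.
- robot.sense(): the state, without advancing time (a new reading comes with each control period).
- camera(name): name is "scene" or "side" or "wrist"; returns (picture, depth): 400x640x3 uint8, red, green, blue; 400x640 float32, m along the optical axis (not along the pixel's ray), 0 where there is no reading.
- get_calibration(name): a dict with "intrinsics" (3x3 intrinsics, pixels), "k1" (the pictures are not rectified: a ray, as slopes to the right and down, at radius r is drawn at 1 + k1 r^2 times it, then the intrinsics apply), "position" and "attitude" of the camera in the world. Camera axes: x right, y up, looking along -z (the intrinsics and any distortion apply to the point x, -y, -z); pixel columns grow to the right and rows downward; lengths in m; the calibration is good to about 2 mm. A picture is of the moment at which its call begins: read the wrist's pose just before it. get_calibration takes no time and is no camera call; for the wrist camera it gives the pose at the moment of the call.
- robot.sign_off(): hands the job in; it is judged then, once.
Trained networks look in the newest picture that a camera, given by its name, has taken for a name from the list of things; names that differ only in an ending like _2 or _b are one class to them, and where a whole thing is asked for, a point or a joint stands for the part that bears it (a point fixed in the world has none). Each returns a list of dicts, best first, with "p" (0 to 1); they miss things now and then, are a little off and sometimes report something else, mostly with a low value. They report only what shows in the picture. A call takes as long as a camera call.
- recognise(camera, name): "box" ([centre column, centre row, width, height] in pixels, round what is visible of it).
- mark_of(camera, name): "xy" ([column, row] in pixels: a listed point, or the origin of a listed thing).
The state is a dict: "t": time; "qpos": joint angles; "dq": joint speeds; "tau": joint torques, N m; "tool_pos": TCP position; "orientation": TCP orientation; "contact_force": force on the tool from outside, world axes, zero at the start; "wrist_torque": the same for the moment, N m; "opening": opening from 0.0 (shut) to 1.0 (fully open); "finger_force": force on a finger pad.
Only numpy, scipy, OpenCV 4.12 (cv2) and the standard library are available. Lean on these libraries where they do the work, as an engineer would, in place of code of your own. Each camera call takes 0.05 s, during which the arm holds its last target. There are 200 camera calls.

## Working session

There is one attempt and no reset: what is moved stays moved. The work goes in short steps, Python scripts to look and compute and a tool call to move; the robot and the scene stay as the last step left them, time stands still between calls to the robot, and variables do not carry over. Pictures are saved under pics/ and viewed, at most 10 in all, crops included, and the job is handed in when it is done.

Besides the shell and the picture viewer there is one more tool, called by a JSON object that holds its "op" and its "data", one argument or row to a line. arm_command: Moves the arm, as the interface text tells. Its arguments: {"type":"object","properties":{"commands":{"type":"array","items":{"type":"object","properties":{"xyz":{"type":"array","items":{"type":"number"}},"roll":{"type":"number"}}}},"fingers":{"type":"number"},"grip_force":{"type":"number"}},"required":["commands"]}

```bash
ls; mkdir -p pics; cat > h.py <<'E'
import numpy as np, cv2
from plant import robot, camera, get_calibration, recognise, mark_of
np.set_printoptions(precision=4,suppress=True)
def rays(cal,uv):
    K=np.array(cal["intrinsics"]);k=cal["k1"]
    return cv2.undistortPoints(np.array(uv,float).reshape(-1,1,2),K,np.array([k,0,0,0,0.])).reshape(-1,2)
def world(cal,uv,d):
    s=rays(cal,uv);d=np.atleast_1d(d)
    return np.array(cal["position"])+(np.c_[s[:,0]*d,-s[:,1]*d,-d])@np.array(cal["attitude"]).T
def onplane(cal,uv,z):
    s=rays(cal,uv);v=np.c_[s[:,0],-s[:,1],-np.ones(len(s))]@np.array(cal["attitude"]).T
    p=np.array(cal["position"]);return p+v*((z-p[2])/v[:,2])[:,None]
def proj(cal,P):
    K=np.array(cal["intrinsics"]);q=(np.atleast_2d(P)-np.array(cal["position"]))@np.array(cal["attitude"])
    s=np.c_[q[:,0],-q[:,1]]/-q[:,2:];s=s*(1+cal["k1"]*(s**2).sum(1))[:,None]
    return s@K[:2,:2].T+K[:2,2]
def cloud(cal,dep):
    v,u=np.mgrid[0:400,0:640];return world(cal,np.c_[u.ravel(),v.ravel()],dep.ravel()).reshape(400,640,3)
E
python3 - <<'E'
from h import *
print(robot.hold_point_z, robot.sense())
for c in("scene","side"):
    im,d=camera(c);cal=get_calibration(c);cv2.imwrite(f"pics/{c}0.png",im[...,::-1]);np.savez(f"{c}0.npz",im=im,d=d)
    print(c,cal)
    for n in("order_stand","stand_mouth","clip_handle","clip_hinge","order_block"):
        r=mark_of(c,n)[:2]
        for m in r:
            u=np.array(m["xy"]);dd=d[int(u[1]),int(u[0])] if 0<=u[1]<400 and 0<=u[0]<640 else 0
            print(n,round(m["p"],2),u,world(cal,[u],dd)[0])
E
```

```text
pics
-0.0187 {'t': 0.0, 'qpos': array([64.5013, 29.9077, -2.0823, 91.6734,  1.2168, 58.5038, -6.4632]), 'dq': array([-0.0155,  0.0007, -0.0099,  0.0052,  0.0693,  0.087 ,  0.0701]), 'tau': array([ -0.0013, -92.7122,   1.9795, -36.9928,   0.0177,   0.0083,
         0.    ]), 'tool_pos': array([ 0.2287, -0.5813,  0.2307]), 'orientation': array([[ 0.9306,  0.3661, -0.0005],
       [ 0.3661, -0.9306,  0.001 ],
       [-0.0001, -0.0011, -1.    ]]), 'contact_force': array([0.5832, 0.2586, 0.873 ]), 'wrist_torque': array([-0.0096, -0.0028,  0.0149]), 'finger_force': 0.0, 'opening': 1.0005598241581262}
scene {'intrinsics': array([[361.8081,   0.    , 313.3282],
       [  0.    , 361.8081, 196.7157],
       [  0.    ,   0.    ,   1.    ]]), 'k1': -0.0008470416708692976, 'position': array([0.1136, 0.6359, 0.6813]), 'attitude': array([[-0.7993,  0.409 , -0.4403],
       [-0.6005, -0.5177,  0.6093],
       [ 0.0212,  0.7515,  0.6594]])}
order_stand 0.88 [291.5 258.7] [0.4672 0.2266 0.0143]
stand_mouth 0.61 [281.4 251.9] [0.5009 0.2237 0.0113]
clip_handle 0.59 [291.  236.3] [0.4766 0.2151 0.0751]
clip_handle 0.42 [349.5 195.9] [ 0.482  -0.0477  0.0129]
clip_hinge 0.67 [270.8 238.6] [0.5327 0.2237 0.0367]
order_block 0.93 [348.9 196.8] [ 0.4812 -0.0433  0.013 ]
side {'intrinsics': array([[402.4855,   0.    , 316.5857],
       [  0.    , 402.4855, 193.8773],
       [  0.    ,   0.    ,   1.    ]]), 'k1': -0.03030697886825342, 'position': array([0.1023, 0.9823, 0.5164]), 'attitude': array([[-0.9239,  0.1373, -0.3572],
       [-0.3821, -0.3835,  0.8408],
       [-0.0215,  0.9133,  0.4068]])}
order_stand 0.62 [299.2 245.8] [0.4673 0.2372 0.0127]
stand_mouth 0.73 [288.6 238.4] [0.5067 0.2143 0.0124]
clip_handle 0.74 [298.8 221.3] [0.4698 0.2281 0.0738]
clip_hinge 0.72 [276.3 228.1] [0.5376 0.2174 0.0372]
order_block 0.71 [333.8 201.4] [ 0.4742 -0.0207  0.0151]
```

View pics/scene0.png

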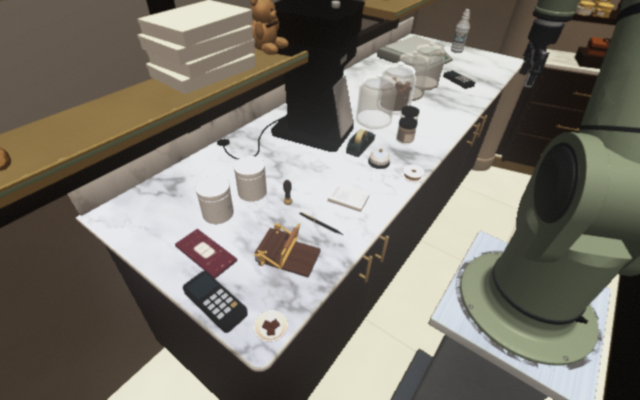

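```bash
python3 - <<'E'
from h import *
for c in("scene","side"):
    z=np.load(c+"0.npz");cal=get_calibration(c);P=cloud(cal,z["d"]);im=z["im"].astype(int)
    ok=z["d"]>0
    # block top: white pixels near
    wh=(im.min(2)>150)&ok&(abs(P[...,2]-.014)<.006)&(np.hypot(P[...,0]-.48,P[...,1]+.035)<.075)
    n,l,st,_=cv2.connectedComponentsWithStats(wh.astype(np.uint8));k=1+st[1:,4].argmax();Q=P[l==k]
    r=cv2.minAreaRect((Q[:,:2]*1000).astype(np.float32));print(c,"block",len(Q),r,np.median(Q[:,2]), cv2.boxPoints(r).round(1).tolist())
    # stand points by height
    near=ok&(np.hypot(P[...,0]-.49,P[...,1]-.22)<.11)
    for nm,lo,hi in(("deck",.010,.018),("cover",.033,.040),("handle",.066,.085)):
        m=near&(P[...,2]>lo)&(P[...,2]<hi);Q=P[m]*1000
        r=cv2.minAreaRect(Q[:,:2].astype(np.float32));w,v=np.linalg.eigh(np.cov(Q[:,:2].T));print(nm,len(Q),Q.mean(0),r,np.degrees(np.arctan2(v[1,1],v[0,1])),w**.5)
E
```

```text
scene block 639 ((485.47705078125, -46.069950103759766), (101.26123046875, 73.67467498779297), 11.859248161315918) 0.015178757093986528 [[428.3999938964844, -20.399999618530273], [443.5, -92.5], [542.5999755859375, -71.69999694824219], [527.5, 0.4000000059604645]]
deck 966 [457.6239 214.4458  14.6419] ((482.6717834472656, 221.7599334716797), (140.75636291503906, 92.05620574951172), 23.13736915588379) 45.08140823082347 [24.648  28.8321]
cover 596 [522.7004 230.3117  37.075 ] ((513.7162475585938, 228.77481079101562), (71.96869659423828, 103.06269073486328), 17.545923233032227) 108.05612808090717 [14.8862 27.1327]
handle 144 [474.6809 219.9141  73.225 ] ((476.4037170410156, 216.87649536132812), (10.192022323608398, 102.72247314453125), 17.56169891357422) 106.98839045737029 [ 2.6753 26.441 ]
side block 396 ((486.9374084472656, -44.53004837036133), (99.85262298583984, 78.57534790039062), 11.767007827758789) 0.014822605494322016 [[430.0, -16.200000762939453], [446.1000061035156, -93.19999694824219], [543.7999877929688, -72.80000305175781], [527.7999877929688, 4.099999904632568]]
deck 660 [463.7298 219.9154  14.381 ] ((485.16485595703125, 224.00421142578125), (137.66827392578125, 94.1221694946289), 21.821216583251953) 45.84776392199535 [25.6641 32.5412]
cover 374 [522.7491 231.7604  36.8418] ((515.6502685546875, 229.4557647705078), (71.53850555419922, 106.73897552490234), 17.821632385253906) 112.85863479486544 [15.7726 29.3466]
handle 85 [475.9088 223.57    72.8008] ((478.51043701171875, 217.08981323242188), (9.949274063110352, 102.25747680664062), 17.329547882080078) 106.91270187733413 [ 2.7688 26.8208]
```

The scene shows the stand at about (288,250), the clip at (290,240), and the white block at (349,197). The pen at (320,222) lies between the block and the stand. The spool, bell and stamp are further off, and the bar, terminal and dish are beyond the stand. Next I'll plan the move above the stand.

```bash
cat >> h.py <<'E'
def plan(wps,vmax=40,pos=None,yaw=None):
    """wps: (x,y,z mm, yaw deg); prints tool-frame rows"""
    import json
    s=robot.sense();O=s["orientation"]
    p=s["tool_pos"]*1000 if pos is None else np.array(pos,float)
    y=np.degrees(np.arctan2(O[1,0],O[0,0])) if yaw is None else yaw
    rows=[]
    for w in wps:
        t=np.array(w[:3],float);dy=(w[3]-y+180)%360-180
        n=int(max(np.ceil(np.linalg.norm(t-p)/vmax),np.ceil(abs(dy)/7),1));q=p.copy()
        for i in range(1,n+1):
            a=np.radians(y);g=p+(t-p)*i/n;d=g-q;q=g
            rows.append({"xyz":[round(d@[np.cos(a),np.sin(a),0],1),round(d@[np.sin(a),-np.cos(a),0],1),round(-d[2],1)],"roll":round(-np.radians(dy/n),4)})
            y+=dy/n
        p=t
    for i in range(0,len(rows),8):print(json.dumps(rows[i:i+8]))
E
python3 - <<'E'
from h import *
c=get_calibration("wrist");s=robot.sense();R=s["orientation"]
print(R.T@(c["position"]-s["tool_pos"]),R.T@c["attitude"],c["intrinsics"][0][0])
plan([(500,-250,260,60),(460,190,270,107.5)],vmax=36)
E
```

```text
[ 0.0662 -0.0009 -0.1436] [[ 0.0005  0.965   0.2622]
 [ 1.     -0.0005 -0.    ]
 [ 0.0001  0.2622 -0.965 ]] 297.5401386441609
[{"xyz": [31.1, -17.4, -2.4], "roll": -0.056}, {"xyz": [32.1, -15.7, -2.4], "roll": -0.056}, {"xyz": [32.9, -13.9, -2.4], "roll": -0.056}, {"xyz": [33.6, -12.0, -2.4], "roll": -0.056}, {"xyz": [34.2, -10.1, -2.4], "roll": -0.056}, {"xyz": [34.8, -8.2, -2.4], "roll": -0.056}, {"xyz": [35.2, -6.2, -2.4], "roll": -0.056}, {"xyz": [35.5, -4.2, -2.4], "roll": -0.056}]
[{"xyz": [35.6, -2.2, -2.4], "roll": -0.056}, {"xyz": [35.7, -0.2, -2.4], "roll": -0.056}, {"xyz": [35.7, 1.8, -2.4], "roll": -0.056}, {"xyz": [35.5, 3.8, -2.4], "roll": -0.056}, {"xyz": [27.8, -19.6, -0.8], "roll": -0.0638}, {"xyz": [29.0, -17.8, -0.8], "roll": -0.0638}, {"xyz": [30.0, -15.9, -0.8], "roll": -0.0638}, {"xyz": [31.0, -13.9, -0.8], "roll": -0.0638}]
[{"xyz": [31.8, -11.9, -0.8], "roll": -0.0638}, {"xyz": [32.5, -9.9, -0.8], "roll": -0.0638}, {"xyz": [33.1, -7.8, -0.8], "roll": -0.0638}, {"xyz": [33.5, -5.7, -0.8], "roll": -0.0638}, {"xyz": [33.8, -3.5, -0.8], "roll": -0.0638}, {"xyz": [34.0, -1.4, -0.8], "roll": -0.0638}, {"xyz": [34.0, 0.8, -0.8], "roll": -0.0638}, {"xyz": [33.9, 3.0, -0.8], "roll": -0.0638}]
[{"xyz": [33.6, 5.1, -0.8], "roll": -0.0638}]
```

{"op": "arm_command", "data": {
  "commands": [
    {"xyz": [31,-17,-2.5],"roll": -0.056},
    {"xyz": [32,-16,-2.5],"roll": -0.056},
    {"xyz": [33,-14,-2.5],"roll": -0.056},
    {"xyz": [34,-12,-2.5],"roll": -0.056},
    {"xyz": [34,-10,-2.5],"roll": -0.056},
    {"xyz": [35,-8,-2.5],"roll": -0.056},
    {"xyz": [35,-6,-2.5],"roll": -0.056},
    {"xyz": [35,-4,-2.5],"roll": -0.056}
  ],
  "fingers": 0.4,
  "grip_force": 25
}}

```text
t: 1.27
tool_pos: [0.4106, -0.3598, 0.2517]
orientation: [[0.678, 0.735, 0.0], [0.735, -0.678, -0.0], [-0.0, 0.0, -1.0]]
contact_force: [1.2, -1.1, -0.6]
opening: 0.603
finger_force: 0.0
```

{"op": "arm_command", "data": {
  "commands": [
    {"xyz": [36,-2,-2.5],"roll": -0.056},
    {"xyz": [36,0,-2.5],"roll": -0.056},
    {"xyz": [36,2,-2.5],"roll": -0.056},
    {"xyz": [36,4,-2.5],"roll": -0.056},
    {"xyz": [28,-20,-1],"roll": -0.064},
    {"xyz": [29,-18,-1],"roll": -0.064},
    {"xyz": [30,-16,-1],"roll": -0.064},
    {"xyz": [31,-14,-1],"roll": -0.064}
  ]
}}

```text
t: 1.93
tool_pos: [0.4885, -0.1126, 0.2654]
orientation: [[0.262, 0.965, 0.0], [0.965, -0.262, -0.0], [-0.0, 0.0, -1.0]]
contact_force: [1.5, 0.7, -0.1]
opening: 0.6
finger_force: 0.0
```

{"op": "arm_command", "data": {
  "commands": [
    {"xyz": [32,-12,-1],"roll": -0.064},
    {"xyz": [32,-10,-1],"roll": -0.064},
    {"xyz": [33,-8,-1],"roll": -0.064},
    {"xyz": [33,-6,-1],"roll": -0.064},
    {"xyz": [34,-3,-1],"roll": -0.064},
    {"xyz": [34,-1,-1],"roll": -0.064},
    {"xyz": [34,1,-1],"roll": -0.064},
    {"xyz": [34,3,-1],"roll": -0.064}
  ]
}}

```text
t: 2.6
tool_pos: [0.4639, 0.1577, 0.2736]
orientation: [[-0.244, 0.97, 0.001], [0.97, 0.244, -0.0], [-0.0, 0.001, -1.0]]
contact_force: [0.8, 0.5, -0.9]
opening: 0.599
finger_force: 0.0
```

{"op": "arm_command", "data": {
  "commands": [
    {"xyz": [5,5,0],"roll": -0.064},
    {"xyz": [0,0,0],"roll": 0}
  ]
}}

```text
t: 2.77
tool_pos: [0.4678, 0.1648, 0.2735]
orientation: [[-0.31, 0.951, 0.0], [0.951, 0.31, 0.001], [0.001, 0.001, -1.0]]
contact_force: [-0.0, -1.1, -0.8]
opening: 0.598
finger_force: 0.0
```

```bash
python3 - <<'E'
from h import *
s=robot.sense();print(s["qpos"],s["tool_pos"])
c="wrist";cal=get_calibration(c);im,d=camera(c)
cv2.imwrite("pics/w1.png",im[...,::-1]);np.savez("w1.npz",im=im,d=d)
for n in("order_stand","stand_mouth","clip_handle","clip_hinge"):
    for m in mark_of(c,n)[:1]:
        z={"order_stand":.0,"stand_mouth":.014,"clip_handle":.069,"clip_hinge":.046}[n]
        print(n,round(m["p"],2),m["xy"],onplane(cal,[m["xy"]],z)[0])
P=cloud(cal,d);ok=d>0;near=ok&(np.hypot(P[...,0]-.49,P[...,1]-.22)<.11)
for nm,lo,hi in(("deck",.010,.018),("cover",.033,.040),("handle",.066,.085)):
    m=near&(P[...,2]>lo)&(P[...,2]<hi);Q=P[m]*1000
    print(nm,len(Q),Q.mean(0),cv2.minAreaRect(Q[:,:2].astype(np.float32)))
E
```

```text
[  3.8942  18.5426 -37.7276 106.3609  13.0176  59.387  -21.0081] [0.4678 0.1648 0.2735]
order_stand 0.82 [338.9, 137.6] [0.4789 0.2167 0.    ]
stand_mouth 0.76 [362.4, 138.0] [0.5076 0.2262 0.014 ]
clip_handle 0.98 [343.3, 141.4] [0.4798 0.2161 0.069 ]
clip_hinge 0.86 [384.7, 140.9] [0.5299 0.2316 0.046 ]
deck 3628 [458.7469 212.1323  15.1036] ((472.7412414550781, 219.49330139160156), (112.94956970214844, 104.7052001953125), 15.129115104675293)
cover 2783 [524.3186 232.1075  37.5094] ((516.5401000976562, 228.41427612304688), (68.63817596435547, 103.08454895019531), 17.95254135131836)
handle 711 [476.9485 218.3398  73.8598] ((477.88177490234375, 216.2349090576172), (10.927033424377441, 102.89417266845703), 17.294221878051758)
```

View pics/w1.png

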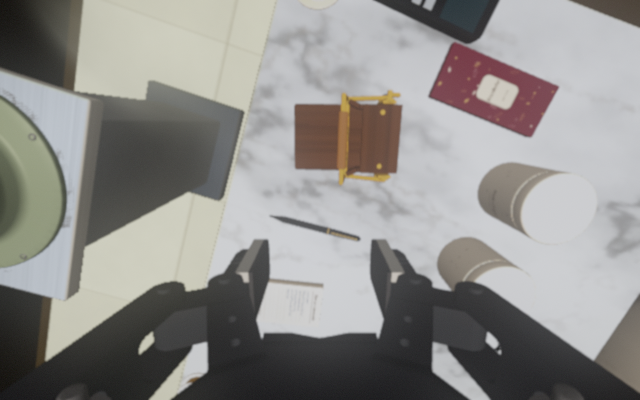

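The wrist view shows the deck at columns 295–340, rows 104–168. The handle bar is at column 343, the cover and hinge lie at 350–400, and nothing blocks the middle of the bar. Next I'll refine the stand pose from the edges.

```bash
python3 - <<'E'
from h import *
z=np.load("w1.npz");cal=get_calibration("wrist");d=z["d"];P=cloud(cal,d)*1000;ok=d>0
for yaw in(16.8,17.4,18.0):
    a=np.radians(yaw);X=P[...,0]*np.cos(a)+P[...,1]*np.sin(a);Y=-P[...,0]*np.sin(a)+P[...,1]*np.cos(a)
    o=np.array([478,216.]);ox=o@[np.cos(a),np.sin(a)];oy=o@[-np.sin(a),np.cos(a)]
    X=X-ox;Y=Y-oy
    m=ok&(abs(P[...,2]-14.5)<4)&(abs(Y)<60)&(X>-90)&(X<0)
    f=[X[r][m[r]&(abs(Y[r])<35)].min() for r in range(400) if (m[r]&(abs(Y[r])<35)).sum()>5]
    mm=m&(X>-55)&(X<-15)
    lo=[];hi=[]
    for b in range(-55,-15,4):
        q=Y[mm&(X>=b)&(X<b+4)];lo.append(q.min());hi.append(q.max())
    hm=ok&(P[...,2]>66)&(P[...,2]<85)&(abs(X)<25)&(abs(Y)<60)
    hx=[X[r][hm[r]].mean() for r in range(400) if hm[r].sum()>3]
    cm=ok&(abs(P[...,2]-37)<4)&(X>24)&(X<90)&(abs(Y)<60)
    print(yaw,"front",np.median(f),"slope",np.polyfit(range(len(f)),f,1)[0],"side",np.median(lo),np.median(hi),"slopes",np.polyfit(range(10),lo,1)[0]/4,np.polyfit(range(10),hi,1)[0]/4,"handle",np.median(hx),np.polyfit(range(len(hx)),hx,1)[0],Y[hm].min(),Y[hm].max(),"cover",np.percentile(X[cm],[.5,99.5]),np.percentile(Y[cm&(X<60)],[.5,99.5]))
E
```

```text
16.8 front -59.656992956177476 slope 0.027408888234721908 side -45.42792347949421 38.913805308034156 slopes 0.010793888144271749 0.014535826996179944 handle -0.8634210733801183 -0.0007330861559021588 -55.31735931720671 47.578011768778666 cover [25.437  73.2248] [-54.2927  47.0563]
17.4 front -59.37657978958143 slope 0.014831794674744736 side -45.046531417726925 39.252696567289945 slopes 0.0016301482942789518 0.003762537652719519 handle -0.9070044409716552 -0.012363570006561487 -55.31432708989868 47.57521770468688 cover [25.3613 73.3521] [-54.6115  46.6804]
18.0 front -59.270235212678756 slope 0.0032905134056486745 side -44.62442852725936 39.62232587930851 slopes -0.0094521478520455 -0.005921814425393994 handle -0.9056506442497544 -0.023992698052444875 -55.30522902328946 47.5672064818498 cover [25.0869 73.406 ] [-54.5993  46.2891]
```

```bash
cat > stand.py <<'E'
from h import *
def fit(yaw=17.5,o=(478,216)):
    print(robot.sense()["tool_pos"]);cal=get_calibration("wrist");im,d=camera("wrist");print(robot.sense()["tool_pos"])
    P=cloud(cal,d)*1000;ok=d>0;a=np.radians(yaw);c,s=np.cos(a),np.sin(a)
    X=(P[...,0]-o[0])*c+(P[...,1]-o[1])*s;Y=-(P[...,0]-o[0])*s+(P[...,1]-o[1])*c
    m=ok&(abs(P[...,2]-14.5)<4)&(abs(Y)<60)&(X>-90)&(X<0)
    f=[X[r][m[r]&(abs(Y[r])<35)].min() for r in range(400) if (m[r]&(abs(Y[r])<35)).sum()>5]
    lo=[];hi=[]
    for b in range(-55,-15,4):
        q=Y[m&(X>=b)&(X<b+4)];lo.append(q.min());hi.append(q.max())
    hm=ok&(P[...,2]>66)&(P[...,2]<85)&(abs(X)<25)&(abs(Y)<60)
    hx=[X[r][hm[r]].mean() for r in range(400) if hm[r].sum()>3]
    cm=ok&(abs(P[...,2]-37)<4)&(X>24)&(X<90)&(abs(Y)<60)
    print("front",np.median(f),"side",np.median(lo),np.median(hi),"slopes",np.polyfit(range(10),lo,1)[0]/4,np.polyfit(range(10),hi,1)[0]/4,"handle",np.median(hx),np.polyfit(range(len(hx)),hx,1)[0],Y[hm].min(),Y[hm].max(),"z",np.percentile(P[...,2][hm],95),"deckz",np.median(P[...,2][m]),"cover",np.percentile(X[cm],[.5,99.5]),np.percentile(Y[cm&(X<60)],[.5,99.5]))
    return im,d
E
python3 - <<'E'
from stand import *
fit()
for n,z in(("order_stand",0),("stand_mouth",.014),("clip_handle",.069),("clip_hinge",.046)):
    for m in mark_of("wrist",n)[:1]: print(n,m["p"],onplane(get_calibration("wrist"),[m["xy"]],z)[0])
E
```

```text
[0.468  0.1611 0.2733]
[0.4681 0.1612 0.2733]
front -58.64054936289976 side -40.86946156308438 42.897242908170334 slopes -0.061928028681071674 0.0022342176599628306 handle -0.3438384242948235 -0.0032819107944906233 -50.31559246814302 51.754984781050055 z 76.16701330701385 deckz 15.128615969140057 cover [25.4092 73.73  ] [-49.7829  50.6323]
order_stand 0.65 [0.4797 0.2173 0.    ]
stand_mouth 0.92 [0.5078 0.2265 0.014 ]
clip_handle 0.71 [0.4796 0.2195 0.069 ]
clip_hinge 0.97 [0.5282 0.2318 0.046 ]
```

```bash
python3 - <<'E'
from h import *
plan([(477.6,216.6,110,107.5),(477.6,216.6,51,107.5)],vmax=35)
E
```

```text
[{"xyz": [9.9, 5.1, 32.7], "roll": 0.0003}, {"xyz": [9.9, 5.1, 32.7], "roll": 0.0003}, {"xyz": [9.9, 5.1, 32.7], "roll": 0.0003}, {"xyz": [9.9, 5.1, 32.7], "roll": 0.0003}, {"xyz": [9.9, 5.1, 32.7], "roll": 0.0003}, {"xyz": [0.0, 0.0, 29.5], "roll": -0.0}, {"xyz": [0.0, 0.0, 29.5], "roll": -0.0}]
```

{"op": "arm_command", "data": {
  "commands": [
    {"xyz": [10,5,30]},
    {"xyz": [10,5,30]},
    {"xyz": [10,5,30]},
    {"xyz": [10,5,30]},
    {"xyz": [9.5,5.5,30]},
    {"xyz": [0,0,13]},
    {"xyz": [0,0,0]},
    {"xyz": [0,0,0]}
  ],
  "fingers": 0.6
}}

```text
schema error: expected keys xyz, roll
```

```bash
python3 - <<'E'
from h import *
from stand import fit
im,d=camera("wrist");cv2.imwrite("pics/w2.png",im[...,::-1])
for n,z in(("clip_handle",.069),("clip_hinge",.046)):
    for m in mark_of("wrist",n)[:1]: print(n,m,onplane(get_calibration("wrist"),[m["xy"]],z)[0])
plan([(477.6,216.6,51,107.5)],vmax=20)
E
```

```text
clip_handle {'xy': [341.3, 137.1], 'p': 0.87} [0.4765 0.217  0.069 ]
[{"xyz": [4.1, 2.1, 18.5], "roll": 0.0002}, {"xyz": [4.1, 2.1, 18.5], "roll": 0.0002}, {"xyz": [4.1, 2.1, 18.5], "roll": 0.0002}, {"xyz": [4.1, 2.1, 18.5], "roll": 0.0002}, {"xyz": [4.1, 2.1, 18.5], "roll": 0.0002}, {"xyz": [4.1, 2.1, 18.5], "roll": 0.0002}, {"xyz": [4.1, 2.1, 18.5], "roll": 0.0002}, {"xyz": [4.1, 2.1, 18.5], "roll": 0.0002}]
[{"xyz": [4.1, 2.1, 18.5], "roll": 0.0002}, {"xyz": [4.1, 2.1, 18.5], "roll": 0.0002}, {"xyz": [4.1, 2.1, 18.5], "roll": 0.0002}, {"xyz": [4.1, 2.1, 18.5], "roll": 0.0002}]
```

View pics/w2.png

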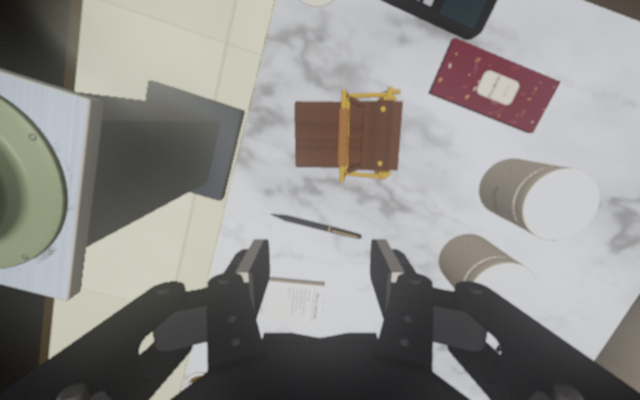

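The move was refused because the rows had no roll, so the view hasn't changed: clip bar at column 343, rows 90–182. I'll resend it.

{"op": "arm_command", "data": {
  "commands": [
    {"xyz": [10,5,30],"roll": 0},
    {"xyz": [10,5,30],"roll": 0},
    {"xyz": [10,5,30],"roll": 0},
    {"xyz": [10,5,30],"roll": 0},
    {"xyz": [9.5,5.5,30],"roll": 0},
    {"xyz": [0,0,13],"roll": 0},
    {"xyz": [0,0,0],"roll": 0},
    {"xyz": [0,0,0],"roll": 0}
  ],
  "fingers": 0.6
}}

```text
t: 4.08
tool_pos: [0.4769, 0.2171, 0.1102]
orientation: [[-0.303, 0.953, -0.001], [0.953, 0.303, -0.0], [-0.0, -0.001, -1.0]]
contact_force: [0.9, -0.9, 0.2]
opening: 0.399
finger_force: 0.0
```

```bash
python3 - <<'E'
from h import *
cal=get_calibration("wrist");im,d=camera("wrist")
for n,z in(("clip_handle",.069),("clip_hinge",.046)):
    for m in mark_of("wrist",n)[:1]: print(n,m,onplane(cal,[m["xy"]],z)[0])
P=cloud(cal,d)*1000;a=np.radians(17.5);c,s=np.cos(a),np.sin(a)
X=(P[...,0]-478.1)*c+(P[...,1]-216.75)*s;Y=-(P[...,0]-478.1)*s+(P[...,1]-216.75)*c
m=(d>0)&(P[...,2]>66)&(P[...,2]<80)&(abs(X)<14)&(abs(Y)<70)
print(m.sum(),[(b,X[m&(abs(Y-b)<4)].min().round(1),X[m&(abs(Y-b)<4)].max().round(1)) for b in range(-48,60,12) if (m&(abs(Y-b)<4)).any()],np.percentile(P[...,2][m],95))
plan([(477.6,216.6,51,107.5)],vmax=20)
E
```

```text
clip_handle {'xy': [397.0, 217.1], 'p': 0.61} [0.5229 0.2389 0.069 ]
clip_hinge {'xy': [398.3, 220.1], 'p': 0.85} [0.5329 0.2318 0.046 ]
2036 [(-48, np.float64(-2.7), np.float64(3.0)), (-36, np.float64(-2.7), np.float64(2.1)), (-24, np.float64(-5.4), np.float64(4.7)), (-12, np.float64(-5.4), np.float64(4.6)), (0, np.float64(-5.4), np.float64(5.2)), (12, np.float64(-5.3), np.float64(5.0)), (24, np.float64(-5.3), np.float64(4.8)), (36, np.float64(-2.8), np.float64(2.2)), (48, np.float64(-2.8), np.float64(3.4))] 75.97074528758996
[{"xyz": [-0.1, -0.1, 15.2], "roll": 0.0005}, {"xyz": [-0.1, -0.1, 15.2], "roll": 0.0005}, {"xyz": [-0.1, -0.1, 15.2], "roll": 0.0005}, {"xyz": [-0.1, -0.1, 15.2], "roll": 0.0005}]
```

{"op": "arm_command", "data": {
  "commands": [
    {"xyz": [0,0,15],"roll": 0},
    {"xyz": [0,0,15],"roll": 0},
    {"xyz": [0,0,15],"roll": 0},
    {"xyz": [0,0,14],"roll": 0},
    {"xyz": [0,0,0],"roll": 0},
    {"xyz": [0,0,0],"roll": 0}
  ]
}}

```text
t: 4.73
tool_pos: [0.4775, 0.2171, 0.052]
orientation: [[-0.303, 0.953, 0.0], [0.953, 0.303, 0.0], [-0.0, 0.0, -1.0]]
contact_force: [0.5, -0.0, 0.0]
opening: 0.4
finger_force: 0.0
```

{"op": "arm_command", "data": {
  "commands": [
    {"xyz": [0,0,0],"roll": 0},
    {"xyz": [0,0,0],"roll": 0},
    {"xyz": [0,0,0],"roll": 0},
    {"xyz": [0,0,0],"roll": 0},
    {"xyz": [0,0,0],"roll": 0},
    {"xyz": [0,0,0],"roll": 0}
  ],
  "fingers": 1.0,
  "grip_force": 30
}}

```text
t: 5.23
tool_pos: [0.4779, 0.2174, 0.0525]
orientation: [[-0.303, 0.953, 0.002], [0.953, 0.303, 0.001], [-0.0, 0.002, -1.0]]
contact_force: [-1.1, -1.5, 10.6]
opening: 0.112
finger_force: 29.4
```

```bash
python3 - <<'E'
from h import *
p0=np.array([-55.5,23.]);th=np.linspace(0,2,25)
Q=np.array([[np.cos(t)*p0[0]+np.sin(t)*p0[1],-np.sin(t)*p0[0]+np.cos(t)*p0[1]] for t in th])
D=np.diff(Q,axis=0).round(1);print(Q[-1]);print([[0,float(a),float(-b)] for a,b in D])
E
```

```text
[44.01   40.8946]
[[0, 2.1, -4.5], [0, 2.5, -4.3], [0, 2.8, -4.1], [0, 3.2, -3.9], [0, 3.5, -3.6], [0, 3.8, -3.3], [0, 4.0, -3.0], [0, 4.3, -2.6], [0, 4.5, -2.3], [0, 4.6, -1.9], [0, 4.8, -1.5], [0, 4.9, -1.1], [0, 5.0, -0.7], [0, 5.0, -0.3], [0, 5.0, 0.2], [0, 5.0, 0.6], [0, 4.9, 1.0], [0, 4.8, 1.4], [0, 4.7, 1.8], [0, 4.5, 2.2], [0, 4.3, 2.5], [0, 4.1, 2.9], [0, 3.8, 3.2], [0, 3.6, 3.5]]
```

{"op": "arm_command", "data": {
  "commands": [
    {"xyz": [0,2.1,-4.5],"roll": 0},
    {"xyz": [0,2.5,-4.3],"roll": 0},
    {"xyz": [0,2.8,-4.1],"roll": 0},
    {"xyz": [0,3.2,-3.9],"roll": 0}
  ]
}}

```text
t: 5.57
tool_pos: [0.4861, 0.2198, 0.0683]
orientation: [[-0.303, 0.953, -0.003], [0.953, 0.303, -0.002], [-0.001, -0.003, -1.0]]
contact_force: [-11.3, -2.8, -1.6]
opening: 0.113
finger_force: 29.4
```

{"op": "arm_command", "data": {
  "commands": [
    {"xyz": [0,3.5,-3.6],"roll": 0},
    {"xyz": [0,3.8,-3.3],"roll": 0},
    {"xyz": [0,4.0,-3.0],"roll": 0},
    {"xyz": [0,4.3,-2.6],"roll": 0},
    {"xyz": [0,4.5,-2.3],"roll": 0},
    {"xyz": [0,4.6,-1.9],"roll": 0}
  ]
}}

```text
t: 6.07
tool_pos: [0.5094, 0.227, 0.086]
orientation: [[-0.303, 0.953, -0.003], [0.953, 0.303, -0.003], [-0.002, -0.003, -1.0]]
contact_force: [-11.7, -6.0, 17.6]
opening: 0.111
finger_force: 31.5
```

{"op": "arm_command", "data": {
  "commands": [
    {"xyz": [0,4.6,-2.5],"roll": 0},
    {"xyz": [0,4.8,-1.7],"roll": 0},
    {"xyz": [0,5.0,-0.7],"roll": 0},
    {"xyz": [0,5.0,-0.3],"roll": 0}
  ]
}}

```text
t: 6.4
tool_pos: [0.5294, 0.2333, 0.0908]
orientation: [[-0.303, 0.953, -0.0], [0.953, 0.303, -0.001], [-0.001, -0.001, -1.0]]
contact_force: [-4.5, -4.1, 11.2]
opening: 0.112
finger_force: 31.1
```

{"op": "arm_command", "data": {
  "commands": [
    {"xyz": [0,5.0,0.2],"roll": 0},
    {"xyz": [0,5.0,0.6],"roll": 0},
    {"xyz": [0,4.9,1.0],"roll": 0},
    {"xyz": [0,4.8,1.4],"roll": 0}
  ]
}}

```text
t: 6.73
tool_pos: [0.5489, 0.2395, 0.0869]
orientation: [[-0.303, 0.953, 0.0], [0.953, 0.303, -0.0], [-0.0, 0.0, -1.0]]
contact_force: [-2.0, -4.5, -4.2]
opening: 0.113
finger_force: 29.7
```

{"op": "arm_command", "data": {
  "commands": [
    {"xyz": [0,4.7,1.8],"roll": 0},
    {"xyz": [0,4.5,2.2],"roll": 0},
    {"xyz": [0,4.3,2.5],"roll": 0},
    {"xyz": [0,4.1,2.9],"roll": 0}
  ]
}}

```text
t: 7.07
tool_pos: [0.5657, 0.2451, 0.0772]
orientation: [[-0.303, 0.953, 0.001], [0.953, 0.303, 0.0], [-0.0, 0.001, -1.0]]
contact_force: [1.0, -4.6, 1.2]
opening: 0.112
finger_force: 30.7
```

{"op": "arm_command", "data": {
  "commands": [
    {"xyz": [0,3.6,3.2],"roll": 0},
    {"xyz": [0,2.5,2.5],"roll": 0},
    {"xyz": [0,0,0],"roll": 0},
    {"xyz": [0,0,0],"roll": 0}
  ]
}}

```text
t: 7.4
tool_pos: [0.5713, 0.2469, 0.0713]
orientation: [[-0.303, 0.953, 0.0], [0.953, 0.303, 0.0], [-0.0, 0.0, -1.0]]
contact_force: [2.9, -3.7, -0.6]
opening: 0.113
finger_force: 30.9
```

{"op": "arm_command", "data": {
  "commands": [
    {"xyz": [0,0,0],"roll": 0},
    {"xyz": [0,0,0],"roll": 0},
    {"xyz": [0,0,0],"roll": 0},
    {"xyz": [0,0,-15],"roll": 0},
    {"xyz": [0,0,-30],"roll": 0},
    {"xyz": [0,0,-35],"roll": 0},
    {"xyz": [0,0,-35],"roll": 0},
    {"xyz": [0,0,-15],"roll": 0}
  ],
  "fingers": 0.68
}}

```text
t: 8.07
tool_pos: [0.5715, 0.2482, 0.2062]
orientation: [[-0.304, 0.953, 0.004], [0.953, 0.304, 0.003], [0.001, 0.004, -1.0]]
contact_force: [1.4, 0.1, 1.0]
opening: 0.319
finger_force: 0.0
```

```bash
python3 - <<'E'
from h import *
s=robot.sense();print(s["qpos"],s["tool_pos"],s["contact_force"])
cal=get_calibration("side");im,d=camera("side");P=cloud(cal,d)*1000
m=(d>0)&(P[...,2]>88)&(P[...,2]<115)&(np.hypot(P[...,0]-526,P[...,1]-232)<70)
print("lip?",m.sum(),P[m].mean(0) if m.any() else 0)
for n in("clip_handle",):
    for q in mark_of("side",n)[:1]:print(q,onplane(cal,[q["xy"]],.087))
plan([(500,80,240,60),(430,-57,240,12)],vmax=36)
E
```

```text
[ -6.5668  34.3317 -33.7147  92.4406  21.3157  59.4835 -28.8609] [0.5715 0.2482 0.2062] [1.3885 0.1224 1.0217]
lip? 242 [547.6249 243.8142  96.5827]
{'xy': [257.7, 215.9], 'p': 0.76} [[0.5614 0.2594 0.087 ]]
[{"xyz": [-19.8, -17.0, -5.0], "roll": 0.1188}, {"xyz": [-21.6, -14.6, -5.0], "roll": 0.1188}, {"xyz": [-23.2, -11.9, -5.0], "roll": 0.1188}, {"xyz": [-24.5, -9.1, -5.0], "roll": 0.1188}, {"xyz": [-25.4, -6.1, -5.0], "roll": 0.1188}, {"xyz": [-25.9, -3.1, -5.0], "roll": 0.1188}, {"xyz": [-26.1, 0.0, -5.0], "roll": 0.1188}, {"xyz": [-21.9, 1.1, -0.0], "roll": 0.1197}]
[{"xyz": [-21.7, 3.7, -0.0], "roll": 0.1197}, {"xyz": [-21.1, 6.3, -0.0], "roll": 0.1197}, {"xyz": [-20.2, 8.8, -0.0], "roll": 0.1197}, {"xyz": [-19.0, 11.1, -0.0], "roll": 0.1197}, {"xyz": [-17.5, 13.3, -0.0], "roll": 0.1197}, {"xyz": [-15.8, 15.3, -0.0], "roll": 0.1197}]
```

The clip is open with the lip at z ≈ 0.1. Next I'll go over the block.

{"op": "arm_command", "data": {
  "commands": [
    {"xyz": [-20,-17,-5],"roll": 0.119},
    {"xyz": [-22,-15,-5],"roll": 0.119},
    {"xyz": [-23,-12,-5],"roll": 0.119},
    {"xyz": [-24,-9,-5],"roll": 0.119},
    {"xyz": [-25,-6,-5],"roll": 0.119},
    {"xyz": [-26,-3,-5],"roll": 0.119},
    {"xyz": [-26,0,-5],"roll": 0.119},
    {"xyz": [-22,1,0],"roll": 0.12}
  ],
  "fingers": 0
}}

```text
t: 8.83
tool_pos: [0.488, 0.0583, 0.2367]
orientation: [[0.606, 0.795, 0.0], [0.795, -0.606, -0.0], [0.0, 0.0, -1.0]]
contact_force: [0.5, -0.0, -0.2]
opening: 1.007
finger_force: 0.0
```

{"op": "arm_command", "data": {
  "commands": [
    {"xyz": [-22,4,0],"roll": 0.12},
    {"xyz": [-21,6,0],"roll": 0.12},
    {"xyz": [-20,9,0],"roll": 0.12},
    {"xyz": [-19,11,0],"roll": 0.12},
    {"xyz": [-17,13,0],"roll": 0.12},
    {"xyz": [-16,15,0],"roll": 0.12},
    {"xyz": [0,0,0],"roll": 0},
    {"xyz": [0,0,0],"roll": 0}
  ]
}}

```text
t: 9.5
tool_pos: [0.4279, -0.0575, 0.2363]
orientation: [[0.979, 0.204, -0.001], [0.204, -0.979, -0.0], [-0.001, 0.0, -1.0]]
contact_force: [0.5, 0.1, -0.1]
opening: 1.002
finger_force: 0.0
```

```bash
python3 - <<'E'
from h import *
for _ in range(6):
    s=robot.sense();cal=get_calibration("wrist");im,d=camera("wrist")
print(s["qpos"],s["tool_pos"],s["orientation"][:,0])
cv2.imwrite("pics/w3.png",im[...,::-1]);P=cloud(cal,d)*1000;ok=d>0
m=(im.min(2)>140)&ok&(P[...,2]>9)&(P[...,2]<22)&(np.hypot(P[...,0]-486,P[...,1]+45)<75)
n,l,st,_=cv2.connectedComponentsWithStats(m.astype(np.uint8));k=1+st[1:,4].argmax();Q=P[l==k]
r=cv2.minAreaRect(Q[:,:2].astype(np.float32));print("block",len(Q),r,np.median(Q[:,2]),Q.mean(0))
for q in mark_of("wrist","order_block")[:1]:print(q,onplane(cal,[q["xy"]],.0))
for nm in("pen","wax_stamp","desk_bell","ribbon_spool"):
    for q in mark_of("wrist",nm)[:1]:print(nm,q["p"],onplane(cal,[q["xy"]],.0))
E
```

```text
[ 10.4078  12.304  -12.5054 118.2733   3.4447  49.7727 -82.1393] [ 0.4286 -0.0563  0.2365] [ 0.9785  0.2063 -0.0002]
block 5079 ((485.1573791503906, -45.65501022338867), (100.0080795288086, 70.01126098632812), 11.560454368591309) 15.377282998541963 [487.0699 -45.2741  15.3754]
{'xy': [318.9, 131.6], 'p': 0.72} [[ 0.4807 -0.0436  0.    ]]
pen 0.97 [[0.4896 0.0847 0.    ]]
desk_bell 0.84 [[ 0.504  -0.2578  0.    ]]
ribbon_spool 0.73 [[ 0.3899 -0.2574  0.    ]]
```

View pics/w3.png

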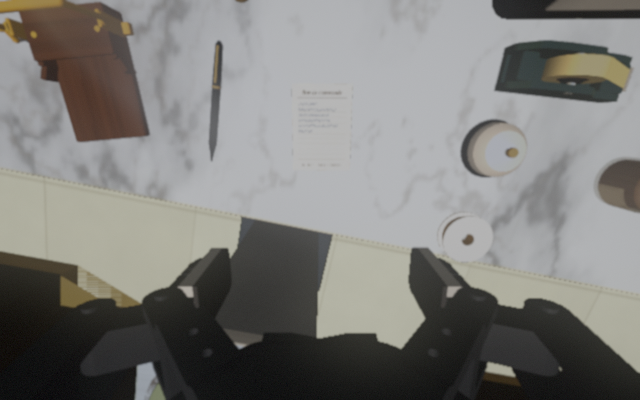

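The block is at (485,-46) mm, yaw 11.6°, and the measured footprint is exactly 100×70. It shows around (321,125), with the pen to its left at (215,100). I'll grip it 27 mm behind its middle.

```bash
python3 - <<'E'
from h import *
plan([(458.7,-51.1,60,11.6)],vmax=38)
E
```

```text
[{"xyz": [6.2, 0.1, 35.3], "roll": 0.0007}, {"xyz": [6.2, 0.1, 35.3], "roll": 0.0007}, {"xyz": [6.2, 0.1, 35.3], "roll": 0.0007}, {"xyz": [6.2, 0.1, 35.3], "roll": 0.0007}, {"xyz": [6.2, 0.1, 35.3], "roll": 0.0007}]
```

{"op": "arm_command", "data": {
  "commands": [
    {"xyz": [6,0,35],"roll": 0.001},
    {"xyz": [6,0,35],"roll": 0.001},
    {"xyz": [6,0,35],"roll": 0.001},
    {"xyz": [6,0,35],"roll": 0.001},
    {"xyz": [7,0.5,35],"roll": 0.001},
    {"xyz": [0,0,25],"roll": 0},
    {"xyz": [0,0,0],"roll": 0},
    {"xyz": [0,0,0],"roll": 0}
  ]
}}

```text
t: 10.72
tool_pos: [0.4581, -0.051, 0.0363]
orientation: [[0.98, 0.2, -0.003], [0.2, -0.98, 0.0], [-0.003, -0.001, -1.0]]
contact_force: [0.8, 0.1, 0.5]
opening: 0.998
finger_force: 0.0
```

```bash
python3 - <<'E'
from h import *
plan([(458.7,-51.1,-4,11.6)],vmax=16)
E
```

```text
[{"xyz": [0.2, 0.1, 13.4], "roll": -0.0004}, {"xyz": [0.2, 0.1, 13.4], "roll": -0.0004}, {"xyz": [0.2, 0.1, 13.4], "roll": -0.0004}]
```

{"op": "arm_command", "data": {
  "commands": [
    {"xyz": [0.5,0,14],"roll": 0},
    {"xyz": [0,0,14],"roll": 0},
    {"xyz": [0,0,8],"roll": 0},
    {"xyz": [0,0,4],"roll": 0},
    {"xyz": [0,0,0],"roll": 0},
    {"xyz": [0,0,0],"roll": 0}
  ]
}}

```text
t: 11.22
tool_pos: [0.4598, -0.0512, -0.0024]
orientation: [[0.98, 0.199, 0.001], [0.199, -0.98, -0.0], [0.001, 0.0, -1.0]]
contact_force: [-0.3, -0.2, 0.7]
opening: 1.002
finger_force: 0.0
```

{"op": "arm_command", "data": {
  "commands": [
    {"xyz": [0,0,0],"roll": 0},
    {"xyz": [0,0,0],"roll": 0},
    {"xyz": [0,0,0],"roll": 0},
    {"xyz": [0,0,0],"roll": 0},
    {"xyz": [0,0,0],"roll": 0}
  ],
  "fingers": 1.0,
  "grip_force": 35
}}

```text
t: 11.63
tool_pos: [0.4598, -0.0512, -0.0024]
orientation: [[0.98, 0.199, 0.001], [0.199, -0.98, -0.0], [0.001, 0.0, -1.0]]
contact_force: [-1.5, 0.6, 13.5]
opening: 0.809
finger_force: 35.6
```

{"op": "arm_command", "data": {
  "commands": [
    {"xyz": [0,0,-10],"roll": 0},
    {"xyz": [0,0,-20],"roll": 0},
    {"xyz": [0,0,-25],"roll": 0},
    {"xyz": [0,0,-10],"roll": 0},
    {"xyz": [0,0,0],"roll": 0},
    {"xyz": [0,0,0],"roll": 0}
  ]
}}

```text
t: 12.13
tool_pos: [0.4597, -0.0513, 0.0621]
orientation: [[0.98, 0.199, 0.001], [0.199, -0.98, -0.0], [0.001, 0.0, -1.0]]
contact_force: [-0.4, 0.9, -2.0]
opening: 0.805
finger_force: 42.5
```

```bash
cat > blk.py <<'E'
from h import *
def block(ps=None):
    """fit plane to block top from scene & wrist cameras"""
    for c in("scene","side","wrist"):
        s=robot.sense();t=s["tool_pos"]*1000;fx=s["orientation"][:,0];b=t+26*fx
        cal=get_calibration(c);im,d=camera(c);P=cloud(cal,d)*1000
        m=(d>0)&(im.min(2)>100)&(abs(P[...,2]-(t[2]+16.5))<10)&(np.hypot(P[...,0]-b[0],P[...,1]-b[1])<66)
        n,l,st,_=cv2.connectedComponentsWithStats(m.astype(np.uint8))
        if n<2: print(c,"none");continue
        Q=P[l==1+st[1:,4].argmax()]
        for _ in range(3):
            A=np.c_[Q[:,:2]-b[:2],np.ones(len(Q))];k=np.linalg.lstsq(A,Q[:,2],rcond=None)[0];Q=Q[abs(A@k-Q[:,2])<2.5]
        print(c,len(Q),"top z rel TCP",k[2]-t[2],"slope along x, y",k[:2]@fx[:2],k[:2]@s["orientation"][:2,1],cv2.minAreaRect(Q[:,:2].astype(np.float32)),"tcp",t)
E
python3 - <<'E'
from blk import *
block();plan([(410.4,195.4,50,17.5)],vmax=32)
E
```

```text
scene 244 top z rel TCP 17.01165523687068 slope along x, y -0.0013100176226751381 0.02236561512450716 ((504.0476989746094, -42.15601348876953), (60.97492980957031, 72.97120666503906), 12.64930534362793) tcp [459.6568 -51.2602  62.1324]
side 219 top z rel TCP 16.67089783674289 slope along x, y -0.001542054475964151 0.03025693033957151 ((485.9388732910156, -41.95551300048828), (100.3345718383789, 81.00987243652344), 12.246213912963867) tcp [459.2089 -51.1981  61.4252]
wrist 34049 top z rel TCP 17.358539392330776 slope along x, y -0.006395256969125659 -0.0004192415171752502 ((484.7613525390625, -45.12925720214844), (100.41126251220703, 70.56424713134766), 11.362510681152344) tcp [458.9332 -51.1062  61.0441]
[{"xyz": [0.2, -31.4, 1.4], "roll": -0.0131}, {"xyz": [0.6, -31.4, 1.4], "roll": -0.0131}, {"xyz": [1.0, -31.4, 1.4], "roll": -0.0131}, {"xyz": [1.4, -31.4, 1.4], "roll": -0.0131}, {"xyz": [1.9, -31.3, 1.4], "roll": -0.0131}, {"xyz": [2.3, -31.3, 1.4], "roll": -0.0131}, {"xyz": [2.7, -31.3, 1.4], "roll": -0.0131}, {"xyz": [3.1, -31.2, 1.4], "roll": -0.0131}]
```

{"op": "arm_command", "data": {
  "commands": [
    {"xyz": [0,-31,1],"roll": -0.013},
    {"xyz": [0.5,-31,1],"roll": -0.013},
    {"xyz": [1,-31,1],"roll": -0.013},
    {"xyz": [1.5,-31,1],"roll": -0.013},
    {"xyz": [2,-31,1],"roll": -0.013},
    {"xyz": [2.5,-31,1],"roll": -0.013},
    {"xyz": [2.5,-31,1],"roll": -0.013},
    {"xyz": [3,-33,1],"roll": -0.013}
  ]
}}

```text
t: 12.95
tool_pos: [0.4099, 0.1956, 0.0528]
orientation: [[0.954, 0.3, -0.001], [0.3, -0.954, -0.001], [-0.002, 0.001, -1.0]]
contact_force: [1.2, -0.8, -2.2]
opening: 0.806
finger_force: 42.5
```

{"op": "arm_command", "data": {
  "commands": [
    {"xyz": [0,0,0],"roll": 0},
    {"xyz": [0,0,0],"roll": 0},
    {"xyz": [0,0,0],"roll": 0}
  ]
}}

```text
t: 13.2
tool_pos: [0.4105, 0.194, 0.053]
orientation: [[0.954, 0.3, -0.001], [0.3, -0.954, -0.001], [-0.002, 0.001, -1.0]]
contact_force: [0.1, -1.3, -1.7]
opening: 0.801
finger_force: 42.5
```

```bash
python3 - <<'E'
from h import *
s=robot.sense();t=s["tool_pos"]*1000;O=s["orientation"];cal=get_calibration("wrist");im,d=camera("wrist")
print(s["qpos"],t,O[:,0]);cv2.imwrite("pics/w4.png",im[...,::-1])
P=cloud(cal,d)*1000;T=(P-t)@O   # tool coords
np.savez("w4.npz",T=T,P=P,im=im,d=d,t=t,O=O)
z=P[...,2];ok=d>0
for nm,m in(("blk",(abs(z-t[2]-17)<5)&(abs(T[...,1])<45)&(T[...,0]>-30)&(T[...,0]<90)&(im.min(2)>100)),("deck",abs(z-15)<4),("cover",abs(z-37.5)<3)):
    m=m&ok&(np.hypot(P[...,0]-478,P[...,1]-216)<130);Q=T[m][:,:2]
    print(nm,len(Q),cv2.minAreaRect(Q.astype(np.float32)),np.median(z[m]))
E
```

```text
[ -27.0622   32.4303   -7.408   123.9578    9.7277   24.2319 -114.7436] [410.4537 194.0232  53.0249] [ 0.9539  0.3003 -0.0015]
blk 34120 ((26.666776657104492, -0.708648681640625), (100.19306182861328, 82.29734802246094), 0.3448951840400696) 70.33369981822105
deck 5611 ((90.97835540771484, 39.63719940185547), (77.17784118652344, 198.75616455078125), 20.942012786865234) 15.102710206584574
cover 9929 ((107.7645034790039, -5.716136932373047), (27.293636322021484, 100.87297058105469), 0.050153348594903946) 37.45877392497191
```

View pics/w4.png

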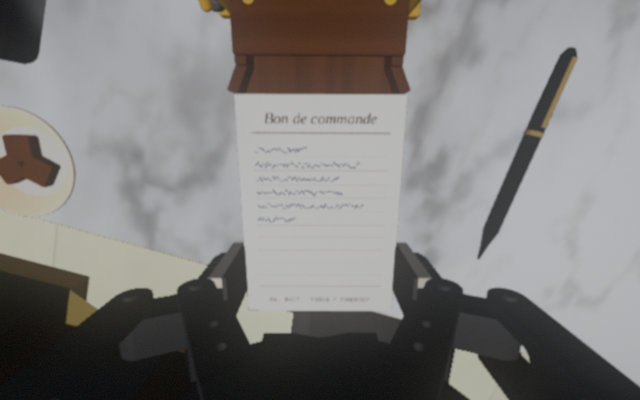

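The picture shows the block square to the mouth at rows 92–305, columns 235–407, with the cover edge at row 55, columns 232–407. I'll measure the lateral offset.

```bash
python3 - <<'E'
from h import *
Z=np.load("w4.npz");T,P,im,d=[Z[k] for k in("T","P","im","d")];z=P[...,2];ok=d>0
def rng(m,ax=1):
    q=T[...,ax][m];return np.round(np.percentile(q,[0.5,50,99.5]),1),len(q)
w=ok&(im.min(2)>110)&(abs(z-70.3)<4)
for a in(20,35,50,65):
    m=w&(abs(T[...,0]-a)<4)&(abs(T[...,1])<50);q=T[...,1][m];print("blk",a,q.min().round(1),q.max().round(1),(q.min()+q.max())/2)
m=w&(abs(T[...,1])<25);print("blk x",T[...,0][m].min(),T[...,0][m].max())
brown=ok&(im[...,0].astype(int)-im[...,2]>20)
for a in range(76,124,4):
    b=(abs(T[...,0]-a)<2)&(abs(T[...,1])<70)&brown
    for nm,lo,hi in(("cov",33,41),("deck",11,19)):
        m=b&(z>lo)&(z<hi)
        if m.sum()>20: q=T[...,1][m];print(a,nm,q.min().round(1),q.max().round(1),((q.min()+q.max())/2).round(2),m.sum())
E
```

```text
blk 20 -35.7 34.3 -0.6863234244401966
blk 35 -35.6 34.5 -0.5839057811915538
blk 50 -35.5 34.4 -0.5348435925316686
blk 65 -35.7 34.5 -0.614655585603554
blk x -23.520307380611918 76.82901507996911
84 deck -43.4 40.5 -1.45 1033
88 deck -41.5 38.9 -1.29 1091
92 deck -40.0 37.1 -1.44 1022
96 cov -43.3 40.5 -1.41 397
96 deck -38.3 35.3 -1.5 1001
100 cov -43.0 40.3 -1.36 1620
100 deck -38.1 35.3 -1.43 923
104 cov -43.2 40.3 -1.44 1599
108 cov -43.2 40.5 -1.37 1643
112 cov -43.9 41.0 -1.44 1658
116 cov -56.1 41.3 -7.44 1789
120 cov -55.8 44.7 -5.51 1371
120 deck -54.5 52.3 -1.15 105
```

{"op": "arm_command", "data": {
  "commands": [
    {"xyz": [0,-0.8,10],"roll": 0},
    {"xyz": [0,0,13],"roll": 0},
    {"xyz": [0,0,10],"roll": 0},
    {"xyz": [0,0,6],"roll": 0},
    {"xyz": [0,0,0],"roll": 0},
    {"xyz": [0,0,0],"roll": 0},
    {"xyz": [0,0,0],"roll": 0}
  ]
}}

```text
t: 13.83
tool_pos: [0.4108, 0.1953, 0.0149]
orientation: [[0.954, 0.3, 0.0], [0.3, -0.954, 0.0], [0.0, -0.0, -1.0]]
contact_force: [-0.4, -0.2, -2.3]
opening: 0.803
finger_force: 42.4
```

{"op": "arm_command", "data": {
  "commands": [
    {"xyz": [0,0.2,1.5],"roll": 0},
    {"xyz": [0,0,0.8],"roll": 0},
    {"xyz": [0,0,0],"roll": 0},
    {"xyz": [0,0,0],"roll": 0}
  ]
}}

```text
t: 14.17
tool_pos: [0.4108, 0.1952, 0.0125]
orientation: [[0.954, 0.3, 0.0], [0.3, -0.954, 0.0], [0.0, -0.0, -1.0]]
contact_force: [0.2, -0.2, -0.3]
opening: 0.803
finger_force: 42.4
```

{"op": "arm_command", "data": {
  "commands": [
    {"xyz": [5,0,0],"roll": 0},
    {"xyz": [5,0,0],"roll": 0},
    {"xyz": [5,0,0],"roll": 0},
    {"xyz": [0,0,0],"roll": 0}
  ]
}}

```text
t: 14.5
tool_pos: [0.4263, 0.2001, 0.0125]
orientation: [[0.954, 0.3, 0.001], [0.3, -0.954, 0.001], [0.001, -0.0, -1.0]]
contact_force: [-0.3, 0.3, -2.1]
opening: 0.805
finger_force: 42.4
```

{"op": "arm_command", "data": {
  "commands": [
    {"xyz": [3,0,0],"roll": 0},
    {"xyz": [3,0,0],"roll": 0},
    {"xyz": [0,0,0],"roll": 0}
  ]
}}

```text
t: 14.75
tool_pos: [0.4313, 0.2017, 0.0124]
orientation: [[0.954, 0.3, 0.0], [0.3, -0.954, 0.0], [0.0, -0.0, -1.0]]
contact_force: [0.3, 1.1, -1.1]
opening: 0.802
finger_force: 42.4
```

{"op": "arm_command", "data": {
  "commands": [
    {"xyz": [2.5,0,0],"roll": 0},
    {"xyz": [2.5,0,0],"roll": 0},
    {"xyz": [2,0,0],"roll": 0},
    {"xyz": [0,0,0],"roll": 0}
  ]
}}

```text
t: 15.08
tool_pos: [0.4378, 0.2038, 0.0124]
orientation: [[0.954, 0.3, 0.0], [0.3, -0.954, 0.0], [0.0, -0.0, -1.0]]
contact_force: [-0.1, -1.0, -1.2]
opening: 0.808
finger_force: 42.4
```

{"op": "arm_command", "data": {
  "commands": [
    {"xyz": [0,0,0.6],"roll": 0},
    {"xyz": [0,0,0],"roll": 0},
    {"xyz": [0,0,0],"roll": 0}
  ]
}}

```text
t: 15.33
tool_pos: [0.4374, 0.2036, 0.0118]
orientation: [[0.954, 0.3, 0.0], [0.3, -0.954, 0.0], [0.0, -0.0, -1.0]]
contact_force: [0.6, -0.3, -0.4]
opening: 0.805
finger_force: 42.5
```

{"op": "arm_command", "data": {
  "commands": [
    {"xyz": [1.5,0,0],"roll": 0},
    {"xyz": [1.5,0,0],"roll": 0},
    {"xyz": [0,0,0],"roll": 0},
    {"xyz": [0,0,0],"roll": 0}
  ]
}}

```text
t: 15.67
tool_pos: [0.4406, 0.2046, 0.0118]
orientation: [[0.954, 0.3, 0.0], [0.3, -0.954, 0.0], [0.0, -0.0, -1.0]]
contact_force: [0.8, 0.8, 0.1]
opening: 0.805
finger_force: 42.6
```

{"op": "arm_command", "data": {
  "commands": [
    {"xyz": [1,0,0],"roll": 0},
    {"xyz": [1,0,0],"roll": 0},
    {"xyz": [1,0,0],"roll": 0},
    {"xyz": [0,0,0],"roll": 0}
  ]
}}

```text
t: 16.0
tool_pos: [0.4434, 0.2054, 0.0118]
orientation: [[0.954, 0.3, 0.0], [0.3, -0.954, 0.0], [0.0, -0.0, -1.0]]
contact_force: [-1.5, -0.3, 0.6]
opening: 0.809
finger_force: 42.8
```

{"op": "arm_command", "data": {
  "commands": [
    {"xyz": [1,0,0],"roll": 0},
    {"xyz": [1,0,0],"roll": 0},
    {"xyz": [0,0,0],"roll": 0}
  ]
}}

```text
t: 16.25
tool_pos: [0.4453, 0.2061, 0.0118]
orientation: [[0.954, 0.3, 0.0], [0.3, -0.954, 0.0], [0.0, -0.0, -1.0]]
contact_force: [-0.8, 0.3, 0.4]
opening: 0.803
finger_force: 42.8
```

{"op": "arm_command", "data": {
  "commands": [
    {"xyz": [1,0,0],"roll": 0},
    {"xyz": [1,0,0],"roll": 0},
    {"xyz": [0,0,0],"roll": 0}
  ]
}}

```text
t: 16.5
tool_pos: [0.4473, 0.2067, 0.0118]
orientation: [[0.954, 0.3, 0.0], [0.3, -0.954, 0.0], [0.0, -0.0, -1.0]]
contact_force: [-0.8, -1.1, 1.0]
opening: 0.806
finger_force: 42.8
```

{"op": "arm_command", "data": {
  "commands": [
    {"xyz": [0.8,0,0],"roll": 0},
    {"xyz": [0.8,0,0],"roll": 0},
    {"xyz": [0,0,0],"roll": 0}
  ]
}}

```text
t: 16.75
tool_pos: [0.4487, 0.2071, 0.0118]
orientation: [[0.954, 0.3, 0.0], [0.3, -0.954, 0.0], [0.0, -0.0, -1.0]]
contact_force: [-1.1, -0.9, 0.6]
opening: 0.807
finger_force: 42.8
```

{"op": "arm_command", "data": {
  "commands": [
    {"xyz": [0.8,0,0],"roll": 0},
    {"xyz": [0.7,0,0],"roll": 0},
    {"xyz": [0,0,0],"roll": 0}
  ]
}}

```text
t: 17.0
tool_pos: [0.4501, 0.2076, 0.0118]
orientation: [[0.954, 0.3, 0.0], [0.3, -0.954, 0.0], [0.0, -0.0, -1.0]]
contact_force: [-0.9, -0.0, 1.3]
opening: 0.803
finger_force: 42.8
```

{"op": "arm_command", "data": {
  "commands": [
    {"xyz": [0.8,0,0],"roll": 0},
    {"xyz": [0.7,0,0],"roll": 0},
    {"xyz": [0,0,0],"roll": 0}
  ]
}}

```text
t: 17.25
tool_pos: [0.4516, 0.2081, 0.0118]
orientation: [[0.954, 0.3, 0.0], [0.3, -0.954, 0.0], [0.0, -0.0, -1.0]]
contact_force: [-1.1, -0.4, 1.3]
opening: 0.808
finger_force: 42.8
```

{"op": "arm_command", "data": {
  "commands": [
    {"xyz": [0.6,0,0],"roll": 0},
    {"xyz": [0.6,0,0],"roll": 0},
    {"xyz": [0,0,0],"roll": 0}
  ]
}}

```text
t: 17.5
tool_pos: [0.4527, 0.2084, 0.0118]
orientation: [[0.954, 0.3, 0.0], [0.3, -0.954, 0.0], [0.0, -0.0, -1.0]]
contact_force: [-0.9, -0.5, 2.3]
opening: 0.801
finger_force: 42.8
```

{"op": "arm_command", "data": {
  "commands": [
    {"xyz": [0.6,0,0],"roll": 0},
    {"xyz": [0.4,0,0],"roll": 0},
    {"xyz": [0,0,0],"roll": 0}
  ]
}}

```text
t: 17.75
tool_pos: [0.4536, 0.2087, 0.0118]
orientation: [[0.954, 0.3, 0.0], [0.3, -0.954, 0.0], [0.0, -0.0, -1.0]]
contact_force: [-1.7, -1.4, 2.0]
opening: 0.807
finger_force: 42.8
```

{"op": "arm_command", "data": {
  "commands": [
    {"xyz": [0.5,0,0],"roll": 0},
    {"xyz": [0.5,0,0],"roll": 0},
    {"xyz": [0,0,0],"roll": 0}
  ]
}}

```text
t: 18.0
tool_pos: [0.4545, 0.209, 0.0118]
orientation: [[0.954, 0.3, 0.0], [0.3, -0.954, 0.0], [0.0, -0.0, -1.0]]
contact_force: [-1.0, -1.3, 2.0]
opening: 0.806
finger_force: 42.8
```

{"op": "arm_command", "data": {
  "commands": [
    {"xyz": [0.5,0,0],"roll": 0},
    {"xyz": [0.5,0,0],"roll": 0},
    {"xyz": [0,0,0],"roll": 0}
  ]
}}

```text
t: 18.25
tool_pos: [0.4555, 0.2092, 0.0118]
orientation: [[0.954, 0.3, 0.0], [0.3, -0.954, 0.0], [0.0, -0.0, -1.0]]
contact_force: [-2.3, -0.2, 3.0]
opening: 0.811
finger_force: 42.9
```

{"op": "arm_command", "data": {
  "commands": [
    {"xyz": [0.5,0,0],"roll": 0},
    {"xyz": [0.5,0,0],"roll": 0},
    {"xyz": [0,0,0],"roll": 0}
  ]
}}

```text
t: 18.5
tool_pos: [0.4564, 0.2096, 0.0118]
orientation: [[0.954, 0.3, 0.0], [0.3, -0.954, 0.0], [0.0, -0.0, -1.0]]
contact_force: [-2.4, -0.8, 2.6]
opening: 0.806
finger_force: 42.9
```

{"op": "arm_command", "data": {
  "commands": [
    {"xyz": [0.4,0,-0.2],"roll": 0},
    {"xyz": [0.4,0,0],"roll": 0},
    {"xyz": [0,0,0],"roll": 0}
  ]
}}

```text
t: 18.75
tool_pos: [0.4568, 0.2097, 0.0118]
orientation: [[0.954, 0.3, -0.001], [0.3, -0.954, -0.0], [-0.001, 0.0, -1.0]]
contact_force: [-3.7, -0.6, -0.7]
opening: 0.806
finger_force: 42.6
```

{"op": "arm_command", "data": {
  "commands": [
    {"xyz": [0.4,0,0],"roll": 0},
    {"xyz": [0.4,0,0],"roll": 0},
    {"xyz": [0,0,0],"roll": 0}
  ]
}}

```text
t: 19.0
tool_pos: [0.4568, 0.2096, 0.0118]
orientation: [[0.954, 0.3, -0.002], [0.3, -0.954, -0.001], [-0.002, 0.0, -1.0]]
contact_force: [-8.8, -2.4, 4.1]
opening: 0.804
finger_force: 43.0
```

{"op": "arm_command", "data": {
  "commands": [
    {"xyz": [-0.3,0,0],"roll": 0},
    {"xyz": [0,0,0],"roll": 0},
    {"xyz": [0,0,0],"roll": 0},
    {"xyz": [0,0,0],"roll": 0}
  ]
}}

```text
t: 19.33
tool_pos: [0.4568, 0.2097, 0.0118]
orientation: [[0.954, 0.3, -0.001], [0.3, -0.954, -0.001], [-0.001, 0.0, -1.0]]
contact_force: [-7.5, -2.1, 0.7]
opening: 0.807
finger_force: 42.8
```

{"op": "arm_command", "data": {
  "commands": [
    {"xyz": [0,0,0.2],"roll": 0},
    {"xyz": [0,0,0],"roll": 0}
  ]
}}

```text
t: 19.5
tool_pos: [0.4568, 0.2097, 0.0118]
orientation: [[0.954, 0.3, -0.001], [0.3, -0.954, -0.001], [-0.001, 0.0, -1.0]]
contact_force: [-9.0, -1.5, 6.6]
opening: 0.804
finger_force: 43.4
```

{"op": "arm_command", "data": {
  "commands": [
    {"xyz": [0,0,0],"roll": 0},
    {"xyz": [0,0,0],"roll": 0},
    {"xyz": [0,0,0],"roll": 0},
    {"xyz": [0,0,0],"roll": 0}
  ],
  "fingers": 0
}}

```text
t: 19.83
tool_pos: [0.4579, 0.2101, 0.0119]
orientation: [[0.954, 0.3, 0.001], [0.3, -0.954, 0.0], [0.001, -0.0, -1.0]]
contact_force: [0.3, 0.3, 0.1]
opening: 0.998
finger_force: 0.0
```

{"op": "arm_command", "data": {
  "commands": [
    {"xyz": [0,0,-5],"roll": 0},
    {"xyz": [0,0,-15],"roll": 0},
    {"xyz": [-5,0,-30],"roll": 0},
    {"xyz": [-10,0,-35],"roll": 0},
    {"xyz": [-10,0,-35],"roll": 0},
    {"xyz": [-5,0,-30],"roll": 0},
    {"xyz": [0,0,0],"roll": 0},
    {"xyz": [0,0,0],"roll": 0}
  ]
}}

```text
t: 20.5
tool_pos: [0.4297, 0.2012, 0.1637]
orientation: [[0.954, 0.3, 0.003], [0.3, -0.954, 0.002], [0.004, -0.001, -1.0]]
contact_force: [-0.1, 0.2, -0.4]
opening: 1.002
finger_force: 0.0
```

```bash
python3 - <<'E'
from h import *
for _ in range(3):
    s=robot.sense();cal=get_calibration("wrist");im,d=camera("wrist")
t=s["tool_pos"]*1000;O=s["orientation"];cv2.imwrite("pics/w5.png",im[...,::-1]);P=cloud(cal,d)*1000;print(t,O[:,0])
a=np.radians(17.5);c,sn=np.cos(a),np.sin(a);X=(P[...,0]-478.1)*c+(P[...,1]-216.75)*sn;Y=-(P[...,0]-478.1)*sn+(P[...,1]-216.75)*c
w=(d>0)&(im.min(2)>110)&(abs(P[...,2]-29)<4)&(abs(X)<70)&(abs(Y)<50)
print("block rear",X[w&(abs(Y)<25)].min(),"sides",[(Y[w&(abs(X-b)<4)].min().round(1),Y[w&(abs(X-b)<4)].max().round(1)) for b in(-35,-20,-5,10)],"z",np.median(P[...,2][w]))
b=(d>0)&(abs(P[...,2]-37)<4)&(X>15)&(X<50)&(abs(Y)<40);print("cover front",np.percentile(X[b],1),Y[b].min(),Y[b].max())
h=(d>0)&(P[...,2]>80)&(P[...,2]<112)&(X>30)&(X<125)&(abs(Y)<60);print("open clip",X[h].min(),X[h].max(),np.median(X[h]))
E
```

```text
[428.9105 200.7761 161.6491] [0.954 0.3   0.   ]
block rear -46.00080676912195 sides [(np.float64(-34.0), np.float64(35.7)), (np.float64(-34.5), np.float64(35.3)), (np.float64(-34.1), np.float64(34.8)), (np.float64(-47.5), np.float64(47.5))] z 29.344262636771145
cover front 25.357229956612677 -39.990834575492315 39.98676445609949
open clip 46.61977574735698 88.05982497970034 52.417780098234054
```

View pics/w5.png

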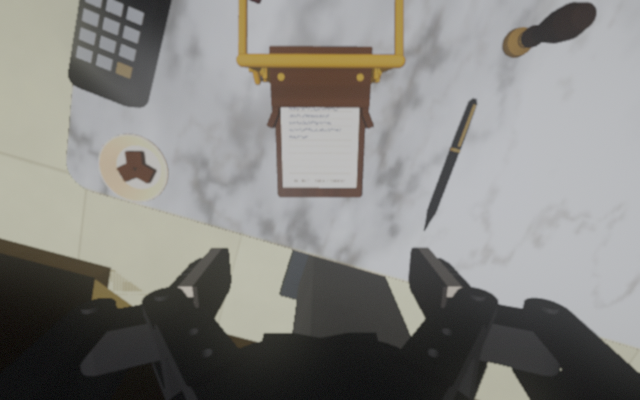

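The block is seated (rear edge at x = −46 mm, square) with the clip standing open: its lip is at row 60 and its far bar is above the frame. Next I'll fetch the handle.

```bash
python3 - <<'E'
from h import *
plan([(572.5,246.7,200,107.5)],vmax=36)
E
```

```text
[{"xyz": [11.6, -0.1, -3.0], "roll": -0.1209}, {"xyz": [11.5, 1.3, -3.0], "roll": -0.1209}, {"xyz": [11.3, 2.7, -3.0], "roll": -0.1209}, {"xyz": [10.9, 4.1, -3.0], "roll": -0.1209}, {"xyz": [10.3, 5.4, -3.0], "roll": -0.1209}, {"xyz": [9.6, 6.6, -3.0], "roll": -0.1209}, {"xyz": [8.7, 7.7, -3.0], "roll": -0.1209}, {"xyz": [7.7, 8.7, -3.0], "roll": -0.1209}]
[{"xyz": [6.6, 9.5, -3.0], "roll": -0.1209}, {"xyz": [5.4, 10.3, -3.0], "roll": -0.1209}, {"xyz": [4.2, 10.8, -3.0], "roll": -0.1209}, {"xyz": [2.8, 11.3, -3.0], "roll": -0.1209}, {"xyz": [1.4, 11.5, -3.0], "roll": -0.1209}]
```

{"op": "arm_command", "data": {
  "commands": [
    {"xyz": [11.5,0,-6],"roll": -0.121},
    {"xyz": [11.5,1.5,-6],"roll": -0.121},
    {"xyz": [11.5,2.5,-6],"roll": -0.121},
    {"xyz": [11,4,-6],"roll": -0.121},
    {"xyz": [10.5,5.5,-6],"roll": -0.121},
    {"xyz": [9.5,6.5,-6],"roll": -0.121},
    {"xyz": [8.5,7.5,-3],"roll": -0.121},
    {"xyz": [7.5,8.5,0],"roll": -0.121}
  ],
  "fingers": 0.6
}}

```text
t: 21.32
tool_pos: [0.5176, 0.2293, 0.2001]
orientation: [[0.288, 0.958, -0.001], [0.958, -0.288, -0.0], [-0.0, -0.001, -1.0]]
contact_force: [0.4, 0.1, 0.1]
opening: 0.401
finger_force: 0.0
```

{"op": "arm_command", "data": {
  "commands": [
    {"xyz": [6.5,9.5,0],"roll": -0.121},
    {"xyz": [5.5,10.5,0],"roll": -0.121},
    {"xyz": [4,11,0],"roll": -0.121},
    {"xyz": [3,11,0],"roll": -0.121},
    {"xyz": [1.5,11.5,0],"roll": -0.121},
    {"xyz": [0,0,0],"roll": 0},
    {"xyz": [0,0,0],"roll": 0},
    {"xyz": [0,0,0],"roll": 0}
  ]
}}

```text
t: 21.98
tool_pos: [0.5716, 0.2466, 0.1999]
orientation: [[-0.299, 0.954, -0.002], [0.954, 0.299, -0.0], [0.0, -0.002, -1.0]]
contact_force: [-0.1, -0.1, 0.4]
opening: 0.399
finger_force: 0.0
```

```bash
python3 - <<'E'
from h import *
for _ in range(2):
    s=robot.sense();cal=get_calibration("wrist");im,d=camera("wrist")
P=cloud(cal,d)*1000;print(s["qpos"],s["tool_pos"],s["orientation"][:,0])
a=np.radians(17.5);c,sn=np.cos(a),np.sin(a);X=(P[...,0]-478.1)*c+(P[...,1]-216.75)*sn;Y=-(P[...,0]-478.1)*sn+(P[...,1]-216.75)*c;z=P[...,2]
m=(d>0)&(z>78)&(z<100)&(X>85)&(X<120)&(abs(Y)<60)
print([(b,X[m&(abs(Y-b)<4)].min().round(1),X[m&(abs(Y-b)<4)].max().round(1),z[m&(abs(Y-b)<4)].max().round(1)) for b in range(-48,60,12) if (m&(abs(Y-b)<4)).any()])
m=(d>0)&(z>90)&(z<112)&(X>40)&(X<60)&(abs(Y)<60);print("lip",X[m].min(),X[m].max(),z[m].max()) if m.any() else 0
plan([(572.5,246.7,70.5,107.5)],vmax=20)
E
```

```text
[ -8.4087  34.2284 -30.6669  92.6382  19.6193  58.6332 -27.6422] [0.5717 0.2467 0.2003] [-0.2993  0.9542 -0.0001]
[(-48, np.float64(85.6), np.float64(101.2), np.float64(95.9)), (-36, np.float64(96.6), np.float64(103.0), np.float64(92.9)), (-24, np.float64(93.9), np.float64(103.9), np.float64(94.5)), (-12, np.float64(94.0), np.float64(104.7), np.float64(94.9)), (0, np.float64(94.0), np.float64(104.7), np.float64(94.5)), (12, np.float64(94.1), np.float64(104.6), np.float64(95.1)), (24, np.float64(94.1), np.float64(104.6), np.float64(94.8)), (36, np.float64(96.8), np.float64(101.9), np.float64(92.1)), (48, np.float64(85.2), np.float64(101.9), np.float64(96.8))]
lip 47.06605468931711 59.99962374498793 108.18849916351991
[{"xyz": [-0.0, 0.1, 18.6], "roll": -0.0001}, {"xyz": [-0.0, 0.1, 18.6], "roll": -0.0001}, {"xyz": [-0.0, 0.1, 18.6], "roll": -0.0001}, {"xyz": [-0.0, 0.1, 18.6], "roll": -0.0001}, {"xyz": [-0.0, 0.1, 18.6], "roll": -0.0001}, {"xyz": [-0.0, 0.1, 18.6], "roll": -0.0001}, {"xyz": [-0.0, 0.1, 18.6], "roll": -0.0001}]
```

{"op": "arm_command", "data": {
  "commands": [
    {"xyz": [0,0.5,25],"roll": 0},
    {"xyz": [0,0.4,30],"roll": 0},
    {"xyz": [0,0,30],"roll": 0},
    {"xyz": [0,0,20],"roll": 0},
    {"xyz": [0,0,15],"roll": 0},
    {"xyz": [0,0,9],"roll": 0},
    {"xyz": [0,0,0],"roll": 0},
    {"xyz": [0,0,0],"roll": 0}
  ]
}}

```text
t: 22.75
tool_pos: [0.5733, 0.2473, 0.0723]
orientation: [[-0.302, 0.953, 0.0], [0.953, 0.302, 0.0], [-0.0, 0.0, -1.0]]
contact_force: [0.2, -0.1, 0.4]
opening: 0.398
finger_force: 0.0
```

{"op": "arm_command", "data": {
  "commands": [
    {"xyz": [0,0,0],"roll": 0},
    {"xyz": [0,0,0],"roll": 0},
    {"xyz": [0,0,0],"roll": 0},
    {"xyz": [0,0,0],"roll": 0},
    {"xyz": [0,0,0],"roll": 0},
    {"xyz": [0,0,0],"roll": 0}
  ],
  "fingers": 1.0,
  "grip_force": 30
}}

```text
t: 23.25
tool_pos: [0.5729, 0.2471, 0.073]
orientation: [[-0.302, 0.953, -0.0], [0.953, 0.302, -0.0], [-0.0, -0.0, -1.0]]
contact_force: [-7.3, -1.4, 8.5]
opening: 0.112
finger_force: 29.3
```

```bash
python3 - <<'E'
from h import *
print(robot.sense()["tool_pos"],robot.sense()["contact_force"])
p0=np.array([-55.5,23.]);th=np.linspace(2,.25,29)
Q=np.array([[np.cos(t)*p0[0]+np.sin(t)*p0[1],-np.sin(t)*p0[0]+np.cos(t)*p0[1]] for t in th])
D=np.diff(Q,axis=0).round(1);print(Q[-1]);print([[0,float(a),float(-b)] for a,b in D])
E
```

```text
[0.5729 0.2471 0.073 ] [-7.3203 -1.3705  8.4679]
[-48.0843  36.0159]
[[0, -2.6, -2.7], [0, -2.8, -2.5], [0, -3.0, -2.3], [0, -3.1, -2.1], [0, -3.2, -1.9], [0, -3.3, -1.7], [0, -3.4, -1.5], [0, -3.5, -1.3], [0, -3.6, -1.1], [0, -3.7, -0.8], [0, -3.7, -0.6], [0, -3.7, -0.4], [0, -3.8, -0.2], [0, -3.8, 0.1], [0, -3.7, 0.3], [0, -3.7, 0.5], [0, -3.7, 0.8], [0, -3.6, 1.0], [0, -3.5, 1.2], [0, -3.5, 1.5], [0, -3.4, 1.7], [0, -3.3, 1.9], [0, -3.1, 2.1], [0, -3.0, 2.3], [0, -2.8, 2.4], [0, -2.7, 2.6], [0, -2.5, 2.8], [0, -2.3, 2.9]]
```

{"op": "arm_command", "data": {
  "commands": [
    {"xyz": [0,-2.6,-2.7],"roll": 0},
    {"xyz": [0,-2.8,-2.5],"roll": 0},
    {"xyz": [0,-3.0,-2.3],"roll": 0},
    {"xyz": [0,-3.1,-2.1],"roll": 0},
    {"xyz": [0,-3.2,-1.9],"roll": 0}
  ]
}}

```text
t: 23.67
tool_pos: [0.5607, 0.2433, 0.0848]
orientation: [[-0.302, 0.953, 0.004], [0.953, 0.302, 0.002], [0.001, 0.004, -1.0]]
contact_force: [8.0, 2.9, 1.7]
opening: 0.112
finger_force: 29.3
```

{"op": "arm_command", "data": {
  "commands": [
    {"xyz": [0,-3.3,-1.7],"roll": 0},
    {"xyz": [0,-3.4,-1.5],"roll": 0},
    {"xyz": [0,-3.5,-1.3],"roll": 0},
    {"xyz": [0,-3.6,-1.1],"roll": 0},
    {"xyz": [0,-3.7,-0.8],"roll": 0}
  ]
}}

```text
t: 24.08
tool_pos: [0.545, 0.2384, 0.0921]
orientation: [[-0.302, 0.953, 0.006], [0.953, 0.302, 0.003], [0.001, 0.007, -1.0]]
contact_force: [8.2, 2.6, 13.3]
opening: 0.113
finger_force: 30.9
```

{"op": "arm_command", "data": {
  "commands": [
    {"xyz": [0,-3.7,-1.2],"roll": 0},
    {"xyz": [0,-3.7,-0.8],"roll": 0},
    {"xyz": [0,-3.8,-0.2],"roll": 0},
    {"xyz": [0,-3.8,0.1],"roll": 0},
    {"xyz": [0,-3.7,0.3],"roll": 0}
  ]
}}

```text
t: 24.5
tool_pos: [0.5252, 0.2322, 0.0926]
orientation: [[-0.302, 0.953, 0.002], [0.953, 0.302, 0.001], [0.001, 0.002, -1.0]]
contact_force: [1.9, 2.9, 7.4]
opening: 0.113
finger_force: 31.3
```

{"op": "arm_command", "data": {
  "commands": [
    {"xyz": [0,-3.7,0.5],"roll": 0},
    {"xyz": [0,-3.7,0.8],"roll": 0},
    {"xyz": [0,-3.6,1.0],"roll": 0},
    {"xyz": [0,-3.5,1.2],"roll": 0},
    {"xyz": [0,-3.5,1.5],"roll": 0}
  ]
}}

```text
t: 24.92
tool_pos: [0.5071, 0.2264, 0.0863]
orientation: [[-0.302, 0.953, -0.0], [0.953, 0.302, 0.0], [0.0, -0.0, -1.0]]
contact_force: [-2.2, 4.0, 3.6]
opening: 0.114
finger_force: 31.9
```

{"op": "arm_command", "data": {
  "commands": [
    {"xyz": [0,-3.4,1.7],"roll": 0},
    {"xyz": [0,-3.3,1.9],"roll": 0},
    {"xyz": [0,-3.1,2.1],"roll": 0},
    {"xyz": [0,-3.0,2.3],"roll": 0},
    {"xyz": [0,0,0],"roll": 0}
  ]
}}

```text
t: 25.33
tool_pos: [0.4945, 0.2221, 0.0779]
orientation: [[-0.302, 0.953, -0.001], [0.953, 0.302, -0.001], [-0.0, -0.001, -1.0]]
contact_force: [-1.8, 3.8, -1.9]
opening: 0.118
finger_force: 31.2
```

```bash
cat > ang.py <<'E'
from h import *
s=robot.sense();t=s["tool_pos"]*1000;a=np.radians(17.5)
x=(t[0]-572.9)*np.cos(a)+(t[1]-247.1)*np.sin(a)+44;z=t[2]-73+40.9
print("rel hinge",x,z,"r",np.hypot(x,z),"angle",np.radians(157.5)-np.arctan2(z,x),s["contact_force"])
E
python3 ang.py
```

```text
rel hinge -38.25596687781339 45.808956590948945 r 59.68232155092327 angle 0.4823055838656982 [-1.7548  3.8067 -1.8683]
```

{"op": "arm_command", "data": {
  "commands": [
    {"xyz": [0,-1.9,1.6],"roll": 0},
    {"xyz": [0,-1.9,1.6],"roll": 0},
    {"xyz": [0,-1.8,1.7],"roll": 0},
    {"xyz": [0,0,0],"roll": 0}
  ]
}}

```text
t: 25.67
tool_pos: [0.4896, 0.2205, 0.0732]
orientation: [[-0.302, 0.953, -0.001], [0.953, 0.302, -0.0], [-0.0, -0.001, -1.0]]
contact_force: [-2.6, 3.3, -1.1]
opening: 0.114
finger_force: 31.2
```

{"op": "arm_command", "data": {
  "commands": [
    {"xyz": [0,-1.2,1.2],"roll": 0},
    {"xyz": [0,-1.1,1.3],"roll": 0},
    {"xyz": [0,0,0],"roll": 0}
  ]
}}

```text
t: 25.92
tool_pos: [0.4878, 0.2199, 0.0709]
orientation: [[-0.302, 0.953, -0.0], [0.953, 0.302, -0.0], [-0.0, -0.0, -1.0]]
contact_force: [-1.4, 3.2, -1.7]
opening: 0.113
finger_force: 31.4
```

```bash
python3 ang.py
```

```text
rel hinge -45.3703823772466 38.7982870817249 r 59.69739255221714 angle 0.314774747306485 [-1.352   3.1572 -1.6508]
```

{"op": "arm_command", "data": {
  "commands": [
    {"xyz": [0,-0.9,1.1],"roll": 0},
    {"xyz": [0,-0.6,0.7],"roll": 0},
    {"xyz": [0,0,0],"roll": 0}
  ]
}}

```text
t: 26.17
tool_pos: [0.4865, 0.2196, 0.0692]
orientation: [[-0.302, 0.953, 0.0], [0.953, 0.302, 0.0], [0.0, 0.0, -1.0]]
contact_force: [0.6, 3.3, -1.7]
opening: 0.112
finger_force: 31.4
```

{"op": "arm_command", "data": {
  "commands": [
    {"xyz": [0,-0.5,0.6],"roll": 0},
    {"xyz": [0,-0.5,0.6],"roll": 0},
    {"xyz": [0,0,0],"roll": 0}
  ]
}}

```text
t: 26.42
tool_pos: [0.4855, 0.2192, 0.068]
orientation: [[-0.302, 0.953, 0.0], [0.953, 0.302, -0.0], [-0.0, -0.0, -1.0]]
contact_force: [0.8, 2.3, -2.7]
opening: 0.108
finger_force: 31.2
```

{"op": "arm_command", "data": {
  "commands": [
    {"xyz": [0,-0.3,0.4],"roll": 0},
    {"xyz": [0,-0.3,0.4],"roll": 0},
    {"xyz": [0,0,0],"roll": 0}
  ]
}}

```text
t: 26.67
tool_pos: [0.485, 0.2191, 0.0673]
orientation: [[-0.302, 0.953, 0.0], [0.953, 0.302, 0.0], [0.0, 0.0, -1.0]]
contact_force: [0.7, 2.1, -1.5]
opening: 0.113
finger_force: 31.3
```

{"op": "arm_command", "data": {
  "commands": [
    {"xyz": [0,-0.3,0.4],"roll": 0},
    {"xyz": [0,-0.3,0.4],"roll": 0},
    {"xyz": [0,0,0],"roll": 0}
  ]
}}

```text
t: 26.92
tool_pos: [0.4848, 0.219, 0.0669]
orientation: [[-0.302, 0.953, 0.001], [0.953, 0.302, 0.0], [0.0, 0.001, -1.0]]
contact_force: [2.0, 2.2, 5.4]
opening: 0.111
finger_force: 32.1
```

The lip now bears on the block, since the force has turned upward. I'll open the fingers and withdraw straight up.

{"op": "arm_command", "data": {
  "commands": [
    {"xyz": [0,0,0],"roll": 0},
    {"xyz": [0,0,0],"roll": 0},
    {"xyz": [0,0,0],"roll": 0},
    {"xyz": [0,0,0],"roll": 0}
  ],
  "fingers": 0.65
}}

```text
t: 27.25
tool_pos: [0.4842, 0.2187, 0.0664]
orientation: [[-0.302, 0.953, -0.0], [0.953, 0.302, -0.0], [-0.0, -0.001, -1.0]]
contact_force: [-0.7, -0.6, 0.3]
opening: 0.353
finger_force: 0.0
```

{"op": "arm_command", "data": {
  "commands": [
    {"xyz": [0,0,-10],"roll": 0},
    {"xyz": [0,0,-20],"roll": 0},
    {"xyz": [0,0,-30],"roll": 0},
    {"xyz": [-10,0,-35],"roll": 0},
    {"xyz": [-20,0,-35],"roll": 0},
    {"xyz": [-25,0,-20],"roll": 0},
    {"xyz": [0,0,0],"roll": 0},
    {"xyz": [0,0,0],"roll": 0}
  ]
}}

```text
t: 27.92
tool_pos: [0.5017, 0.1653, 0.2181]
orientation: [[-0.3, 0.954, 0.002], [0.954, 0.3, 0.0], [-0.001, 0.002, -1.0]]
contact_force: [-0.8, 1.0, -0.8]
opening: 0.35
finger_force: 0.0
```

```bash
python3 - <<'E'
from h import *
for _ in range(3):
    s=robot.sense();cal=get_calibration("wrist");im,d=camera("wrist")
cv2.imwrite("pics/w6.png",im[...,::-1]);P=cloud(cal,d)*1000;print(s["t"],s["tool_pos"],s["contact_force"])
a=np.radians(17.5);c,sn=np.cos(a),np.sin(a);X=(P[...,0]-478.1)*c+(P[...,1]-216.75)*sn;Y=-(P[...,0]-478.1)*sn+(P[...,1]-216.75)*c;z=P[...,2]
w=(d>0)&(im.min(2)>110)&(abs(z-29)<4)&(X<20)&(X>-70)&(abs(Y)<40)
print("rear",X[w&(abs(Y)<25)].min(),"sides",[(Y[w&(abs(X-b)<4)].min().round(1),Y[w&(abs(X-b)<4)].max().round(1)) for b in(-38,-25,-12)])
m=(d>0)&(z>72)&(z<100)&(abs(X)<30)&(abs(Y)<28);print("handle X",X[m].min(),X[m].max(),"top z",np.percentile(z[m],98),"(expect centre 6.9, top 87.5)")
E
```

```text
28.0167 [0.5004 0.1668 0.2164] [ 1.0921  0.0184 -0.2262]
rear -46.05001586602866 sides [(np.float64(-34.4), np.float64(34.5)), (np.float64(-34.3), np.float64(34.5)), (np.float64(-34.2), np.float64(34.4))]
handle X 1.8600322614985059 12.06392197368222 top z 89.14623348444358 (expect centre 6.9, top 87.5)
```

View pics/w6.png

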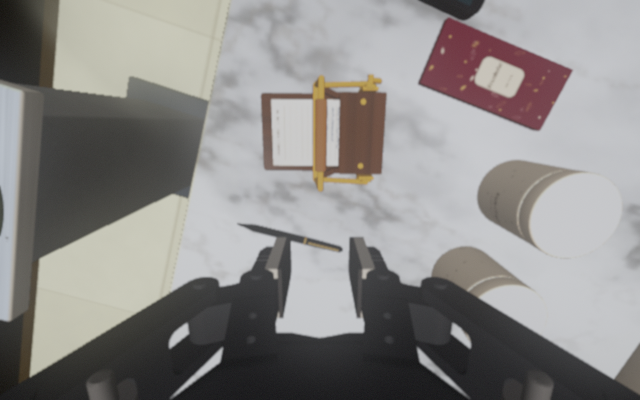

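The block lies square under the clip bar (column 320, rows 80–185) with its rear edge unchanged at −46 mm. The handle is at the resting angle of about 0.25 rad, and the pen hasn't been touched.

```bash
python3 -c "
from plant import robot
print(robot.sign_off())"
```

```text
the job is handed in; nothing more can be done
None
```

The block of order slips is in the stand, pressed against the hidden stop at about 8 N. The clip was held all the way down and now bears on the block. The job is handed in at about 28 s, and I saw no contact with anything else on the counter.

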